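Snug the adjustable wrench on the banjo nut and nip it up

ROBOT

A 6-joint arm with a two-finger parallel gripper is mounted at the origin on the work surface. World frame = base frame: x ahead of the robot, y to its left, z up, the work surface at z = 0. Lengths are in m, angles in rad, forces in N, time in s.
With the tool pointing down it reaches from about 0.25 to 0.775 m from the base axis. Payload 4 kg.
Tool frame: the origin (TCP) lies between the finger pads; the fingertips stand 8 mm ahead of it and the grasp point (between the pads) lies 11 mm behind it; z points along the fingers, x is the direction in which the jaws open and shut, and the axes are right-handed (so a half turn about z gives the same grasp; the last joint's range is limited). The gripper opens to 94 mm and grips with 3 to 60 N. Pads are 16 mm wide; open, the fingers measure 119 mm over their backs; the gripper's body (75 mm by 177 mm) begins 78 mm behind the grasp point.
Start: joints at [1.142, 0.087, 1.371, -0, 1.684, -0.103], TCP at [0.176, 0.521, 0.214] pointing down, gripper open.
Joint ranges: [-3.1, 3.1], [-0.76, 2.03], [0.27, 2.55], [-1.08, 4.22], [0.17, 2.65], [-2.57, 2.57]. Speed limits (rad/s): [2.79, 2.79, 3.14, 3.14, 3.14, 3.14].

INTERFACE

Orientations are given as a 3x3 rotation matrix whose columns are the frame's x, y, z axes.
In Python, from station import env gives the robot as it stands.
- The arm moves only by the tool move_arm, never from a script. Its argument "moves" is a list that holds one entry, the list of rows, each a list of 7 numbers: the turn, a rotation vector about the world's x, y, z normalised to -1 to 1, where 1 is pi rad, then the shift along the world's x, y, z normalised to -1 to 1, where 1 is 40 cm, then the opening, from 0 (shut) to 1 (fully open). In form: [[[ax, ay, az, x, y, z, jaw], ...]]. A call has 1 to 10 rows; each row is the pose to reach, as a shift and turn from the pose commanded when the call began, turning the shorter way round; what a row does not reach only later rows make up. A row lasts 1/12 s, in which the tool goes at most 41.7 mm and 7.16 degrees, less where a joint would pass 70% of its speed; a pose out of reach is approached as far as the arm can. A call with a number of a shift or a turn outside -1 to 1 is refused whole. A call with a gripper value outside its range is refused whole. The fingers move at their own pace and stop on an object; "force" is the grip in N (left out, the last holds). Time passes only in rows, so rows that repeat a pose let the fingers close. It gives the time, the measured TCP pose, the force and the opening at its end, in the units of the state.
- env.read_state(): the state, without advancing time (a new reading comes with each control period).
- env.get_image(name): name is "scene" or "side" or "wrist"; returns the picture (384x512x3 uint8, red, green, blue); there is no depth.
- env.camera_model(name): a dict with "K" (3x3 intrinsics, pixels), "T" (4x4, takes a point from camera to world coordinates). Camera axes: x right, y up, looking along -z (the intrinsics and any distortion apply to the point x, -y, -z); pixel columns grow to the right and rows downward; lengths in m; the calibration is good to about 2 mm. A picture is of the moment at which its call begins: read the wrist's pose just before it. camera_model takes no time and is no camera call; for the wrist camera it gives the pose at the moment of the call.
- env.close_job(): hands the job in, once; it reports no verdict.
The state is a dict: "clock": time; "qpos": joint angles; "dq": joint speeds; "tau": joint torques, N m; "ee_pos": TCP position; "eef_rot": TCP orientation; "wrist_force": force on the tool from outside, world axes, zero at the start; "moment": the same for the moment, N m; "grip_width": finger opening in m.
Only numpy, scipy, OpenCV 4.12 (cv2) and the standard library are available. Lean on these libraries where they do the work, as an engineer would, in place of code of your own. Each camera call takes 0.05 s, during which the arm holds its last target.

TASK

The adjustable wrench has been left on the clamp nut of the lathe's tool-rest foot with its jaws too wide. Roll its thumbwheel towards the nut with one fingertip, pressing lightly, until the jaws are snug on the nut (do not push the jaw itself), and only then swing the handle clockwise, as seen from above, to tighten the nut by about a twelfth of a turn (30 degrees). Leave the wrench lying in place on the nut, let go, and do not shift the tin, tool rest, centre or bowl.

Things in the scene. Friction and masses are not known exactly. Their poses are not given: they have to be found in the camera images.
- banjo: cream cast foot of the tool rest, fixed across the lathe bed: a slotted slab 110 mm wide, 28 mm thick. Origin on the clamp nut's axis at the slab's underside; z up; the slab's tail reaches 165 mm towards -x, a round boss 60 mm across and 72 mm high stands at x = +85 mm. The wrench lies flat on the slab's top (z = 28 mm).
- wrench: 250 mm steel adjustable wrench, loose, 0.5 kg, flat round the nut. Origin underneath, within 3 mm of the nut's axis; +x out of the mouth, +y from fixed to movable jaw, z up. Head 14 mm thick, up to 60 mm behind the nut; it slides 2 mm towards +x before the nut stops it. Handle 24 wide, 12 thick, from (-50, +10) mm for 160 mm at 157.5 degrees from +x towards +y; its 30 mm eye overhangs the slab.
- wheel_top (a point): top of the knurled thumbwheel, mid-length, at wrench (-31, +10, +16.5) mm, with its axes. Wheel 16 mm across, 16 long, axis along y, in a window; 2.5 mm proud of the head, so it cannot be pinched. A fingertip pressed down on it and drawn towards wrench +x (the nut) closes the jaws. Press 7 to 9 N; over 15 N (press and drag together) is too hard. 17 mm ahead, nut and bolt stand 1.5 mm above it.
- thumbwheel: the thumbwheel itself; origin at its centre, 8 mm below wheel_top while it lies level; it turns about its y axis.
- wheel_turn (a joint): turn of the thumbwheel in rad, 1.5 to 4 at the start; it grows as the jaws close, 2 pi for 4 mm of jaw. The jaws touch the nut at about 7.5 rad; by 7.5 to 8.8 rad the wheel stops and the fingertip slips: snug. It stays where it is left and the jaw does not drive it back.
- jaw: the wrench's movable jaw; origin and axes as the wrench's, but moving with the jaw along the wrench's -y as it closes. It is moved by the thumbwheel only and may not be pushed with 15 N or more.
- jaw_slide (a joint): closing travel of the movable jaw in m: 0 at 28.8 mm jaw opening, 0.0048 when it just fits the 24 mm nut.
- handle_grip (a point): point in the middle of the wrench's handle (half-way up its 12 mm thickness), 20 mm short of the eye's centre and about 190 mm from the nut; axes of the wrench.
- nut_top (a point): centre of the hexagon nut's top face: 24 mm across flats, 15 mm high, bolt end standing 3 mm above it. The nut turns about the vertical with the wrench.
- nut (a joint): turn of the nut in rad, 0 at the start, growing clockwise as seen from above (tightening). It is stiff (0.5 N m: about 3 N at the handle_grip) and stays where it is left.
- tin_mid (a point): middle of a brass tin of wax with a red lid, 82 mm across and 34 mm high, standing on the lathe bed.
- tool_rest: steel tool rest, T-shaped, lying on the bench: a 200 mm bar, 28 mm high, along its y and a 25 mm post reaching 68 mm towards its -x. Origin at the underside.
- live_centre: steel centre standing on the bench, 34 mm across and 85 mm high; origin at its underside.
- bowl: small dark wooden bowl on the bench, 124 mm across and 50 mm high; origin at its underside.
Things that resemble listed ones, but are neither listed nor needed, are in the scene too. Several things have the shape of the wrench; the one meant has the colours described above.

How it is judged:
By the outcome, as a careful person would: the job done as asked, in the order asked, and still so for the second after the job is handed in, with the robot touching nothing.
It also fails if it takes over 72 s, if anything falls off the work surface, if the arm or the gripper's body presses on something with over 40 N, if the wrist force passes 120 N, or if a joint passes its speed limit or range.

## Working session

There is one attempt and no reset: what is moved stays moved. The work goes in short steps, Python scripts to look and compute and a tool call to move; the robot and the scene stay as the last step left them, time stands still between calls to the robot, and variables do not carry over. Pictures are saved under pics/ and viewed, and the job is handed in when it is done.

Besides the shell and the picture viewer there is one more tool, called after "Emit:" by a JSON object that holds its "name" and its "arguments". move_arm: Moves the arm, as the interface text tells. Scaled input: -1 to 1 covers 40 cm each way for a shift and pi rad each way for a turn. Its arguments: {"type":"object","properties":{"moves":{"type":"array","items":{"type":"array","items":{"type":"array","items":{"type":"number","minimum":-1,"maximum":1}}}},"force":{"type":"number"}},"required":["moves"]}

```bash
mkdir -p pics; ls
python3 - <<'E'
from station import env
import cv2
s=env.read_state(); print({k:s[k] for k in ['clock','ee_pos','wrist_force','grip_width']})
for n in ['scene','side','wrist']:
    im=env.get_image(n); cv2.imwrite(f'pics/{n}0.png',im[:,:,::-1])
    m=env.camera_model(n); print(n,m)
E
```

```text
pics
{'clock': 0.0, 'ee_pos': array([0.17581709, 0.52060607, 0.21232342]), 'wrist_force': array([ 0.24240081,  0.12037958, -0.06776575]), 'grip_width': 0.09406129186756185}
scene {'K': array([[469.37992692,   0.        , 261.65008818],
       [  0.        , 469.37992692, 186.00816192],
       [  0.        ,   0.        ,   1.        ]]), 'T': array([[-0.12203578, -0.54537586,  0.82926018,  1.49602204],
       [ 0.99227688, -0.08574713,  0.08963274,  0.14607724],
       [ 0.02222315,  0.8337941 ,  0.55162807,  0.83817337],
       [ 0.        ,  0.        ,  0.        ,  1.        ]])}
side {'K': array([[434.7700825 ,   0.        , 250.8256009 ],
       [  0.        , 434.7700825 , 190.54973124],
       [  0.        ,   0.        ,   1.        ]]), 'T': array([[ 0.88440114,  0.33444165, -0.32555093,  0.04064617],
       [-0.46629433,  0.60309744, -0.64718087, -0.78474963],
       [-0.02010531,  0.72417005,  0.68932831,  0.97632306],
       [ 0.        ,  0.        ,  0.        ,  1.        ]])}
wrist {'K': array([[306.83002924,   0.        , 254.56699796],
       [  0.        , 306.83002924, 196.99371066],
       [  0.        ,   0.        ,   1.        ]]), 'T': array([[ 0.31981477, -0.91136502, -0.25909903,  0.10125206],
       [ 0.94747848,  0.30712009,  0.08922884,  0.54665583],
       [-0.00174552, -0.27402746,  0.96172028,  0.38475801],
       [ 0.        ,  0.        ,  0.        ,  1.        ]])}
```

View pics/scene0.png

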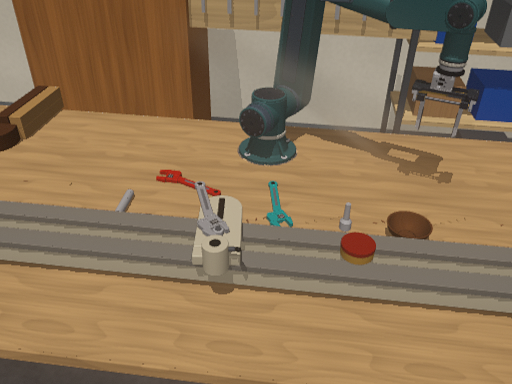

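View pics/side0.png

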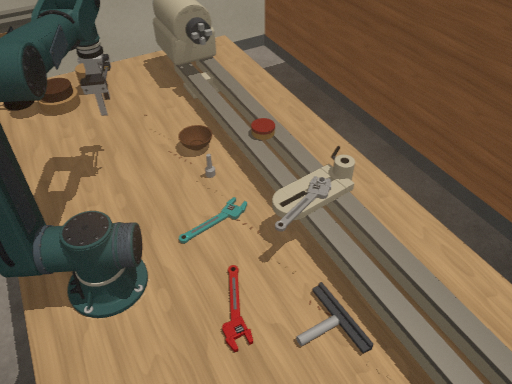

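View pics/wrist0.png

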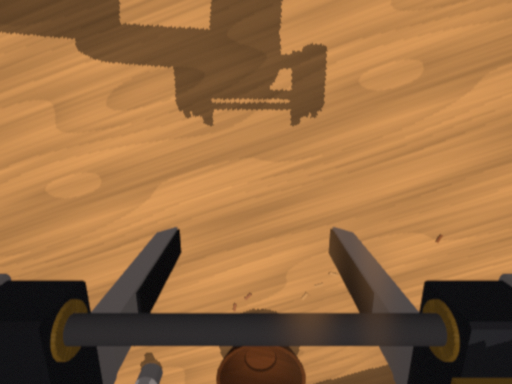

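The scene shows three wrench shapes: grey steel on the cream foot (scene 210,210; side 308,200), red on the bench (scene 188,182), teal on the bench (scene 278,203). By the description it is the grey one on the cream foot; I'll check that in a crop.

Run:
```python
import cv2
a=cv2.imread('pics/scene0.png')[170:285,160:275]; cv2.imwrite('pics/c1.png',cv2.resize(a,None,fx=5,fy=5,interpolation=cv2.INTER_CUBIC))
a=cv2.imread('pics/side0.png')[140:240,260:370]; cv2.imwrite('pics/c2.png',cv2.resize(a,None,fx=6,fy=6,interpolation=cv2.INTER_CUBIC))
```

```text
(no output)
```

View pics/c1.png

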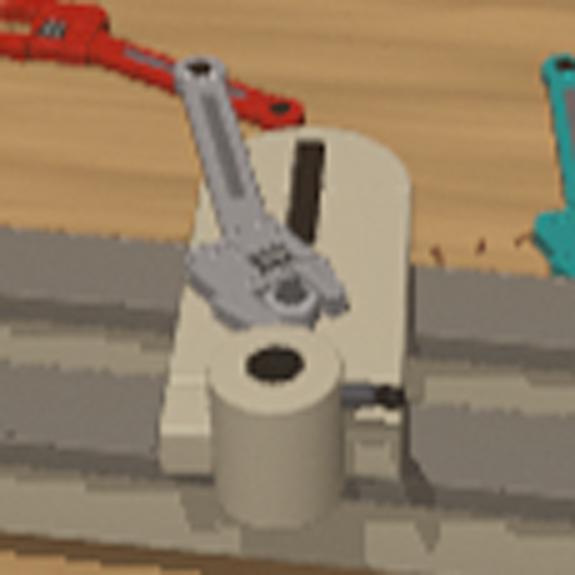

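View pics/c2.png

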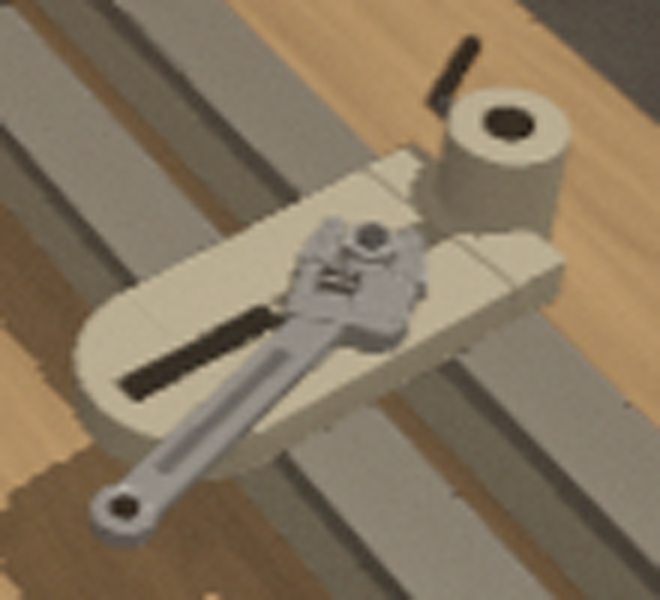

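```bash
cat > h.py <<'E'
import numpy as np, cv2
def ray(m,uv):
    d=np.linalg.inv(m['K'])@np.array([uv[0],uv[1],1.]); d=d*[1,-1,-1]
    return m['T'][:3,3], m['T'][:3,:3]@d/np.linalg.norm(d)
def tri(ms,uvs):
    A=np.zeros((3,3));b=np.zeros(3);R=[ray(m,u) for m,u in zip(ms,uvs)]
    for o,d in R:
        P=np.eye(3)-np.outer(d,d);A+=P;b+=P@o
    p=np.linalg.solve(A,b); return p,[np.linalg.norm(np.cross(p-o,d)) for o,d in R]
def onz(m,uv,z):
    o,d=ray(m,uv); return o+d*(z-o[2])/d[2]
def proj(m,p):
    q=np.linalg.inv(m['T'])@np.append(p,1); q=q[:3]*[1,-1,-1]; q=m['K']@q; return q[:2]/q[2]
E
python3 - <<'E'
from h import *
from station import env
A,B=env.camera_model('scene'),env.camera_model('side')
f=lambda u,s,o:((u[0]+.5)/s-.5+o[0],(u[1]+.5)/s-.5+o[1])
for n,u,v in [('bolt',(291,287),(373,235)),('eye',(201,68),(124,507)),('wheel',(270,258),(338,280)),('boss',(275,364),(509,123))]:
    p,e=tri([A,B],[f(u,5,(160,170)),f(v,6,(260,140))]); print(n,p.round(4),np.round(e,4))
E
```

```text
bolt [ 0.6369 -0.0507  0.1379] [0.0019 0.0019]
eye [ 0.4473 -0.139   0.1313] [0.0014 0.0014]
wheel [ 0.6085 -0.0658  0.1326] [0.0006 0.0006]
boss [ 0.7221 -0.0391  0.1638] [0.0011 0.0011]
```

Run:
```python
from h import *
from station import env
s=env.read_state(); print(s['eef_rot'].round(4), s['ee_pos'], s['qpos'].round(3), s['clock'])
m=env.camera_model('wrist'); R=s['eef_rot']
print('cam in tool', (R.T@(m['T'][:3,3]-s['ee_pos'])).round(4)); print((R.T@m['T'][:3,:3]).round(3))
for sg in (1,-1):
  print(np.degrees(np.arctan2(R[1,0]*sg,R[0,0]*sg)))
im=cv2.imread('pics/wrist0.png')[200:384]; cv2.imwrite('pics/c3.png',cv2.resize(im,(800,288)))
```

```text
[[ 3.201e-01  9.474e-01 -7.000e-04]
 [ 9.474e-01 -3.201e-01 -1.600e-03]
 [-1.700e-03 -1.000e-04 -1.000e+00]] [0.17589666 0.52069533 0.21257228] [ 1.142  0.088  1.372 -0.     1.684 -0.103] 0.15
cam in tool [ 0.0004 -0.0791 -0.1722]
[[ 1.    -0.    -0.   ]
 [-0.    -0.962 -0.274]
 [ 0.     0.274 -0.962]]
71.33380998441089
-108.6661900155891
```

View pics/c3.png

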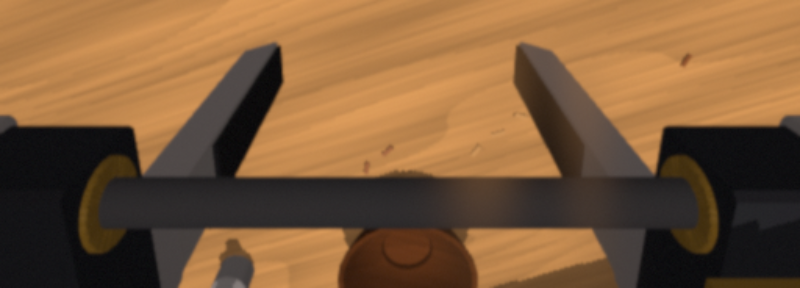

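Run:
```python
from h import *
from station import env
s=env.read_state(); m=env.camera_model('wrist'); R=s['eef_rot'];p=s['ee_pos']
for x in (-.047,-.055,-.0595):
  for y in (-.008,.008):
    for z in (.008,-.011,-.05): print(x,y,z,proj(m,p+R@[x,y,z]).round(1))
im=cv2.imread('pics/wrist0.png')[215:384,80:430]; cv2.imwrite('pics/c4.png',cv2.resize(im,None,fx=2.28,fy=2.28,interpolation=cv2.INTER_CUBIC)*2)
im=cv2.imread('pics/wrist0.png')[220:300,110:200]; cv2.imwrite('pics/c5.png',np.clip(cv2.resize(im,None,fx=7,fy=7,interpolation=cv2.INTER_CUBIC)*1.6,0,255))
```

```text
-0.047 -0.008 0.008 [179.1 227.1]
-0.047 -0.008 -0.011 [171.2 239.4]
-0.047 -0.008 -0.05 [148.3 275. ]
-0.047 0.008 0.008 [180.8 250.4]
-0.047 0.008 -0.011 [173.2 264.8]
-0.047 0.008 -0.05 [151.6 306. ]
-0.055 -0.008 0.008 [166.3 227.1]
-0.055 -0.008 -0.011 [157.1 239.4]
-0.055 -0.008 -0.05 [130.4 275. ]
-0.055 0.008 0.008 [168.3 250.4]
-0.055 0.008 -0.011 [159.5 264.8]
-0.055 0.008 -0.05 [134.3 306. ]
-0.0595 -0.008 0.008 [159.2 227.1]
-0.0595 -0.008 -0.011 [149.2 239.4]
-0.0595 -0.008 -0.05 [120.3 275. ]
-0.0595 0.008 0.008 [161.3 250.4]
-0.0595 0.008 -0.011 [151.8 264.8]
-0.0595 0.008 -0.05 [124.5 306. ][ WARN:0@0.525] global loadsave.cpp:1063 imwrite_ Unsupported depth image for selected encoder is fallbacked to CV_8U.
```

View pics/c5.png

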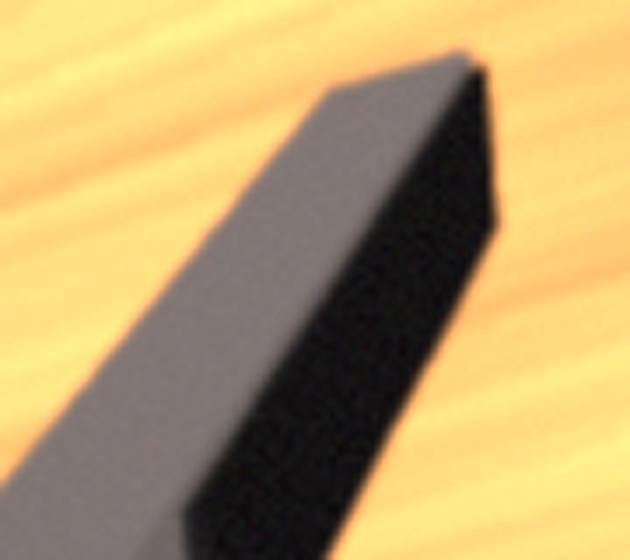

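Emit:
{"name": "move_arm", "arguments": {"moves": [[[0, 0, -0.33, 0.5, -0.7, 0.1, 1], [0, 0, -0.33, 0.5, -0.7, 0.1, 1], [0, 0, -0.33, 0.5, -0.7, 0.1, 1], [0, 0, -0.33, 0.5, -0.7, 0.1, 1], [0, 0, -0.33, 0.5, -0.7, 0.1, 1], [0, 0, -0.33, 0.5, -0.7, 0.1, 1], [0, 0, -0.33, 0.5, -0.7, 0.1, 1], [0, 0, -0.33, 0.5, -0.7, 0.1, 1], [0, 0, -0.33, 0.5, -0.7, 0.1, 1], [0, 0, -0.33, 0.5, -0.7, 0.1, 1]]]}}

```text
clock: 0.98
ee_pos: [0.3778, 0.2385, 0.2537]
eef_rot: [[0.98, 0.2, 0.001], [0.2, -0.98, -0.001], [0.001, 0.001, -1.0]]
wrist_force: [0.9, -0.7, 0.6]
grip_width: 0.0941
```

Emit:
{"name": "move_arm", "arguments": {"moves": [[[0, 0, -0.317, 0.495, -0.68, 0, 1], [0, 0, -0.317, 0.495, -0.68, 0, 1], [0, 0, -0.317, 0.495, -0.68, 0, 1], [0, 0, -0.317, 0.495, -0.68, 0, 1], [0, 0, -0.317, 0.495, -0.68, 0, 1], [0, 0, -0.317, 0.495, -0.68, 0, 1], [0, 0, -0.317, 0.495, -0.68, 0, 1], [0, 0, -0.317, 0.495, -0.68, 0, 1], [0, 0, -0.317, 0.495, -0.68, 0, 1], [0, 0, -0.317, 0.495, -0.68, 0, 1]]]}}

```text
clock: 1.82
ee_pos: [0.5745, -0.0314, 0.2515]
eef_rot: [[0.705, -0.709, -0.003], [-0.709, -0.705, 0.001], [-0.003, 0.002, -1.0]]
wrist_force: [-0.7, 0.6, -0.7]
grip_width: 0.0941
```

```bash
cat > snap.py <<'E'
import sys,pickle
from h import *
from station import env
def snap(n,tag):
    s=env.read_state(); m=env.camera_model(n); im=env.get_image(n)[:,:,::-1]
    cv2.imwrite(f'pics/{n}{tag}.png',im); pickle.dump((s,m),open(f'pics/{n}{tag}.pkl','wb'))
    return s,m,im
def crop(im,x0,y0,x1,y1,f,name):
    cv2.imwrite(f'pics/{name}.png',cv2.resize(im[y0:y1,x0:x1],None,fx=f,fy=f,interpolation=cv2.INTER_CUBIC))
E
python3 - <<'E'
from snap import *
s,m,im=snap('wrist','1'); print(s['wrist_force'],s['clock'])
E
```

```text
[-0.73880028  0.55496259 -0.69428839] 1.8167
```

View pics/wrist1.png

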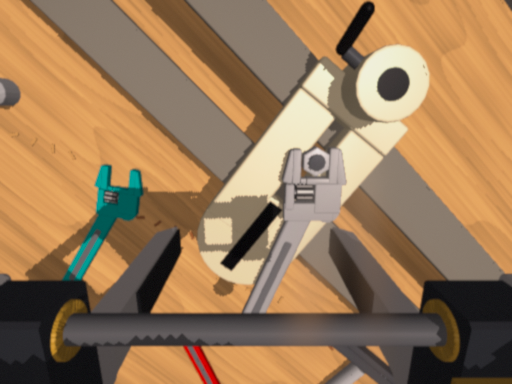

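The wrist view shows the grey wrench, mouth up, nut at about (317,160), wheel at about (303,193), movable jaw on the left.

Run:
```python
from snap import *
im=cv2.imread('pics/wrist1.png'); crop(im,265,135,365,235,7,'c6')
```

```text
(no output)
```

View pics/c6.png

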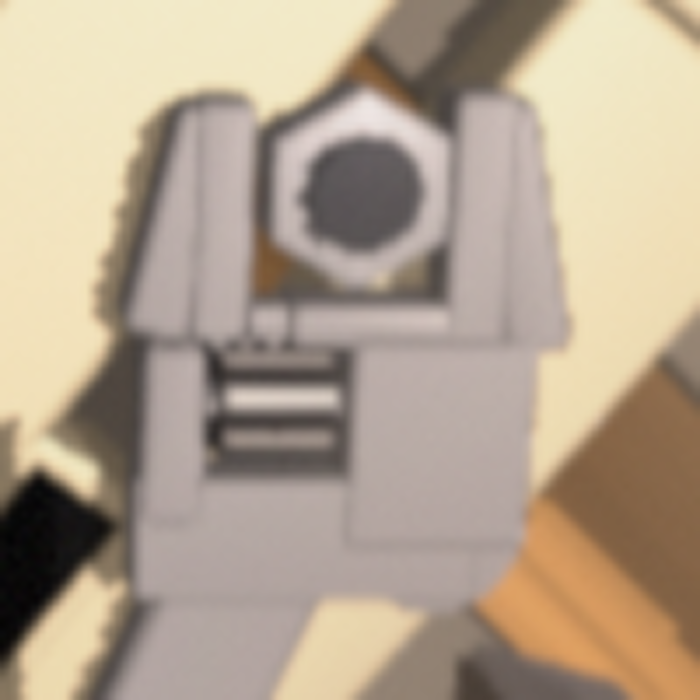

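Run:
```python
from snap import *
s,m=pickle.load(open('pics/wrist1.pkl','rb'))
f=lambda u:((u[0]+.5)/7-.5+265,(u[1]+.5)/7-.5+135)
R=s['eef_rot']; print(s['ee_pos'],R.round(4)); ex=-R[:,1];ey=-R[:,0]
for n,u,z in [('bolt',(363,193),.138),('nutTop c',(361,190),.135),('win',(280,410),.1338),('winL',(208,410),.1338),('winR',(352,410),.1338),('winF',(280,345),.1338),('winB',(280,475),.1338),('wheel',(280,405),.1363),('jawL',(258,210),.1338),('jawR',(452,210),.1338),('jawLb',(250,120),.1338),('jawRt',(455,120),.1338),('jawRb',(448,310),.1338)]:
    p=onz(m,f(u),z); q=p-[.6369,-.0507,0]; print(n,p.round(4),(q@ex).round(4),(q@ey).round(4))
```

```text
[ 0.57447528 -0.03138747  0.25151719] [[ 0.7055 -0.7087 -0.0034]
 [-0.7087 -0.7055  0.0011]
 [-0.0032  0.0016 -1.    ]]
bolt [ 0.639  -0.0493  0.138 ] 0.0023 -0.0001
nutTop c [ 0.6392 -0.0496  0.135 ] 0.0022 -0.0004
win [ 0.6105 -0.0649  0.1338] -0.029 0.009
winL [ 0.6034 -0.0578  0.1338] -0.029 0.019
winR [ 0.6176 -0.0721  0.1338] -0.029 -0.0011
winF [ 0.6168 -0.0581  0.1338] -0.0196 0.0094
winB [ 0.6041 -0.0719  0.1338] -0.0384 0.0085
wheel [ 0.6112 -0.0636  0.1363] -0.0276 0.0094
jawL [ 0.6275 -0.042   0.1338] -0.0008 0.0132
jawR [ 0.6461 -0.0607  0.1338] -0.0007 -0.0132
jawLb [ 0.635  -0.0323  0.1338] 0.0115 0.0148
jawRt [ 0.6545 -0.0518  0.1338] 0.0115 -0.0128
jawRb [ 0.6365 -0.0708  0.1338] -0.0147 -0.0136
```

Emit:
{"name": "move_arm", "arguments": {"moves": [[[0, 0, 0, -0.0025, -0.0075, -0.08, 1], [0, 0, 0, -0.0025, -0.0075, -0.16, 1], [0, 0, 0, -0.0025, -0.0075, -0.22, 1], [0, 0, 0, -0.0025, -0.0075, -0.23, 1], [0, 0, 0, -0.0025, -0.0075, -0.23, 1]]]}}

```text
clock: 2.28
ee_pos: [0.5712, -0.0316, 0.1599]
eef_rot: [[0.708, -0.706, -0.004], [-0.706, -0.708, 0.001], [-0.004, 0.002, -1.0]]
wrist_force: [0.4, 0.6, -0.2]
grip_width: 0.094
```

Run:
```python
from snap import *
s,m,im=snap('wrist','2'); print(s['wrist_force'],s['ee_pos'])
crop(im,250,90,410,250,5,'c7')
s,m,im=snap('scene','2'); crop(im,160,160,290,270,6,'c8')
s,m,im=snap('side','2'); crop(im,250,100,380,220,6,'c9')
```

```text
[ 0.35637677  0.64330729 -0.22862525] [ 0.57115912 -0.0315507   0.1598934 ]
```

View pics/c7.png

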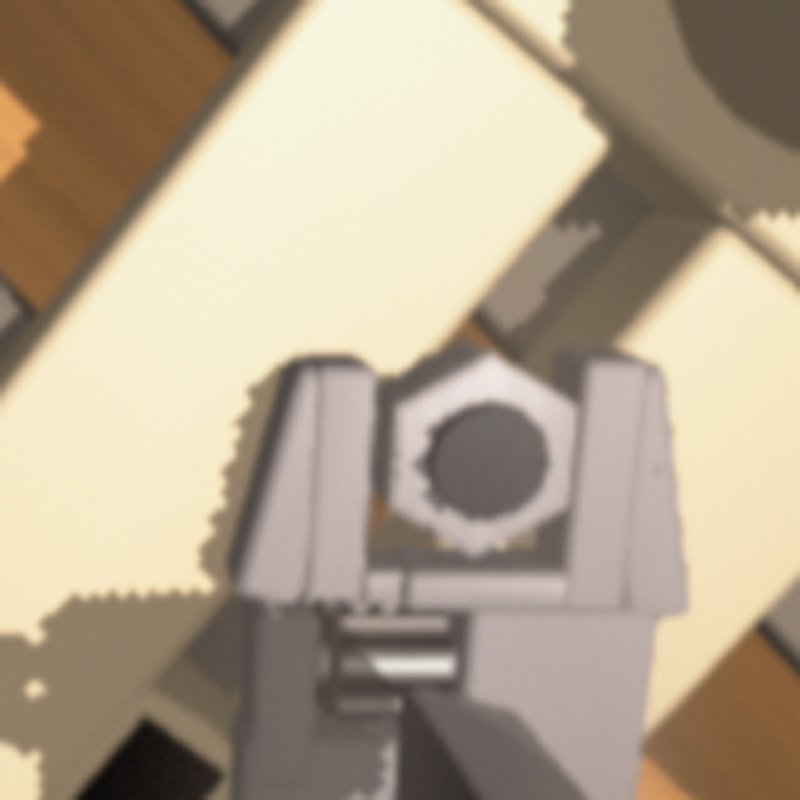

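View pics/c8.png

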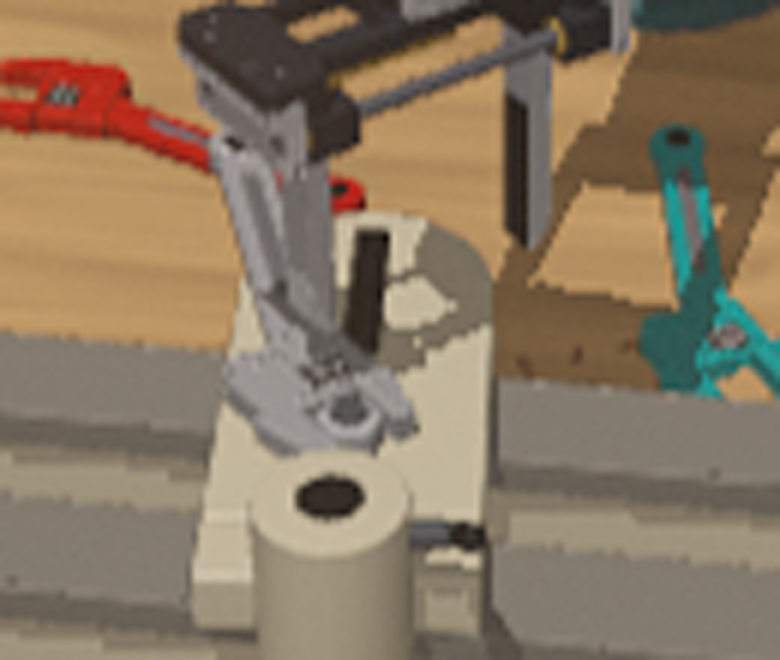

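View pics/c9.png

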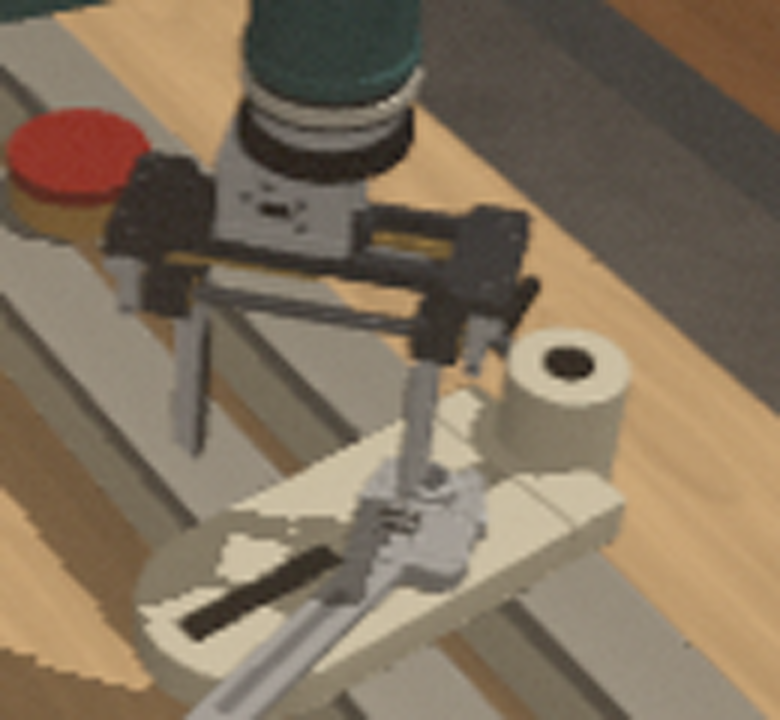

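Emit:
{"name": "move_arm", "arguments": {"moves": [[[0, 0, 0, 0, 0, 0, 1], [0, 0, 0, 0, 0, 0, 1]]]}}

```text
clock: 2.6
ee_pos: [0.574, -0.0338, 0.1637]
eef_rot: [[0.706, -0.708, 0.004], [-0.708, -0.706, -0.001], [0.003, -0.002, -1.0]]
wrist_force: [0.7, -0.2, 0.5]
grip_width: 0.0938
```

Run:
```python
from snap import *
s,m=pickle.load(open('pics/wrist2.pkl','rb'))
f=lambda u:((u[0]+.5)/5-.5+250,(u[1]+.5)/5-.5+90)
R=s['eef_rot'];
for n,u,z in [('tip',(408,692),s['ee_pos'][2]-.008),('bolt',(488,461),.138),('wheelL',(335,660),.1363),('wheelR',(462,660),.1363),('winF',(400,613),.1338),('winB',(380,715),.1338)]:
    p=onz(m,f(u),z); print(n,p.round(4),'tool',(R.T@(p-s['ee_pos'])).round(4))
s=env.read_state(); print(s['ee_pos'],s['wrist_force'])
```

```text
tip [ 0.6118 -0.0596  0.1519] tool [ 0.0486 -0.0089  0.0078]
bolt [ 0.6389 -0.0491  0.138 ] tool [ 0.0605 -0.0355  0.0216]
wheelL [ 0.6064 -0.0564  0.1363] tool [ 0.0426 -0.0074  0.0234]
wheelR [ 0.6186 -0.0685  0.1363] tool [ 0.0598 -0.0074  0.0234]
winF [ 0.617  -0.0585  0.1338] tool [ 0.0516 -0.0133  0.0259]
winB [ 0.6052 -0.0679  0.1338] tool [0.0498 0.0017 0.0259]
[ 0.57404227 -0.0338035   0.16374268] [ 0.74761086 -0.21965244  0.452741  ]
```

Emit:
{"name": "move_arm", "arguments": {"moves": [[[0, 0, 0, 0, 0, 0, 1], [0, 0, 0, 0, 0, 0, 1]]]}}

```text
clock: 2.77
ee_pos: [0.5734, -0.034, 0.1623]
eef_rot: [[0.705, -0.709, 0.001], [-0.709, -0.705, -0.0], [0.001, -0.001, -1.0]]
wrist_force: [-0.6, -0.6, 0.5]
grip_width: 0.0939
```

Emit:
{"name": "move_arm", "arguments": {"moves": [[[0, 0, 0, 0, 0, 0, 1]]]}}

```text
clock: 2.85
ee_pos: [0.5732, -0.034, 0.1618]
eef_rot: [[0.705, -0.709, 0.001], [-0.709, -0.705, -0.0], [0.0, -0.0, -1.0]]
wrist_force: [-0.1, 0.1, 1.1]
grip_width: 0.094
```

Emit:
{"name": "move_arm", "arguments": {"moves": [[[0, 0, 0, 0, 0, 0, 1]]]}}

```text
clock: 2.93
ee_pos: [0.5731, -0.034, 0.1615]
eef_rot: [[0.705, -0.709, 0.0], [-0.709, -0.705, -0.0], [0.0, -0.0, -1.0]]
wrist_force: [-0.6, -0.5, -0.5]
grip_width: 0.0935
```

Emit:
{"name": "move_arm", "arguments": {"moves": [[[0, 0, 0, 0, 0, -0.015, 1], [0, 0, 0, 0, 0, -0.03, 1], [0, 0, 0, 0, 0, -0.03, 1], [0, 0, 0, 0, 0, -0.03, 1], [0, 0, 0, 0, 0, -0.03, 1], [0, 0, 0, 0, 0, -0.03, 1], [0, 0, 0, 0, 0, -0.03, 1], [0, 0, 0, 0, 0, -0.03, 1]]]}}

```text
clock: 3.6
ee_pos: [0.5732, -0.0339, 0.1498]
eef_rot: [[0.706, -0.709, 0.001], [-0.709, -0.706, -0.0], [0.0, -0.0, -1.0]]
wrist_force: [-0.1, 0.3, 0.3]
grip_width: 0.0942
```

Emit:
{"name": "move_arm", "arguments": {"moves": [[[0, 0, 0, 0, 0, -0.0025, 1], [0, 0, 0, 0, 0, -0.005, 1], [0, 0, 0, 0, 0, -0.005, 1], [0, 0, 0, 0, 0, -0.005, 1]]]}}

```text
clock: 3.93
ee_pos: [0.5729, -0.0339, 0.1473]
eef_rot: [[0.706, -0.709, -0.0], [-0.709, -0.706, -0.0], [-0.0, 0.0, -1.0]]
wrist_force: [-0.5, -0.2, -0.0]
grip_width: 0.0938
```

Emit:
{"name": "move_arm", "arguments": {"moves": [[[0, 0, 0, 0, 0, -0.0025, 1], [0, 0, 0, 0, 0, -0.0025, 1], [0, 0, 0, 0, 0, -0.0025, 1], [0, 0, 0, 0, 0, -0.0025, 1]]]}}

```text
clock: 4.27
ee_pos: [0.5731, -0.0339, 0.1465]
eef_rot: [[0.706, -0.709, 0.0], [-0.709, -0.706, -0.0], [0.0, -0.0, -1.0]]
wrist_force: [0.2, 0.4, -0.0]
grip_width: 0.0939
```

Run:
```python
from snap import *
s,m,im=snap('wrist','3'); print(s['wrist_force'],s['ee_pos'])
crop(im,270,110,390,250,5,'c10')
```

```text
[ 0.18144769  0.36597276 -0.03908261] [ 0.57306008 -0.03392768  0.14650188]
```

View pics/c10.png

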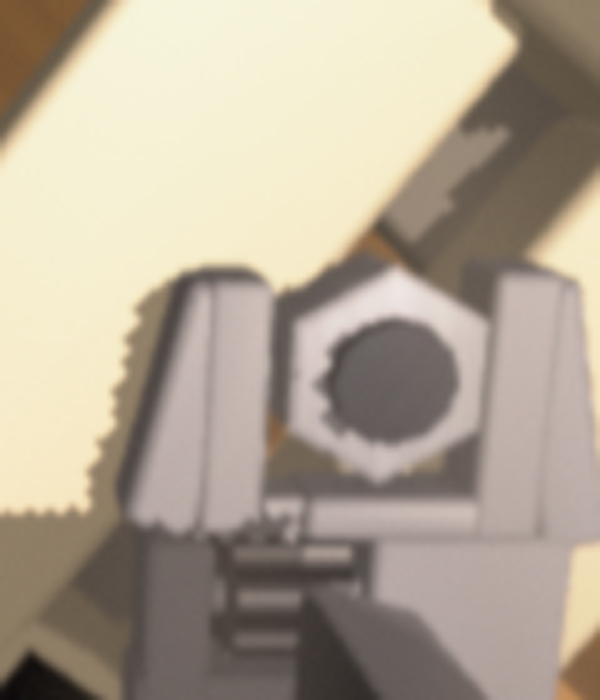

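The fingertip's front edge is over the wheel at mid-length, crop (305,590). I'll keep lowering.

Emit:
{"name": "move_arm", "arguments": {"moves": [[[0, 0, 0, 0, 0, -0.0025, 1], [0, 0, 0, 0, 0, -0.0025, 1], [0, 0, 0, 0, 0, -0.0025, 1], [0, 0, 0, 0, 0, -0.0025, 1]]]}}

```text
clock: 4.65
ee_pos: [0.573, -0.0339, 0.1455]
eef_rot: [[0.706, -0.709, 0.0], [-0.709, -0.706, -0.0], [0.0, 0.0, -1.0]]
wrist_force: [-0.3, -0.1, 0.5]
grip_width: 0.0938
```

Emit:
{"name": "move_arm", "arguments": {"moves": [[[0, 0, 0, 0, 0, -0.0025, 1], [0, 0, 0, 0, 0, -0.0025, 1], [0, 0, 0, 0, 0, -0.0025, 1], [0, 0, 0, 0, 0, -0.0025, 1]]]}}

```text
clock: 4.98
ee_pos: [0.573, -0.0339, 0.1445]
eef_rot: [[0.706, -0.709, 0.0], [-0.709, -0.706, -0.0], [0.0, 0.0, -1.0]]
wrist_force: [-0.1, 0.0, -0.4]
grip_width: 0.0938
```

Emit:
{"name": "move_arm", "arguments": {"moves": [[[0, 0, 0, 0, 0, -0.0025, 1], [0, 0, 0, 0, 0, -0.0025, 1], [0, 0, 0, 0, 0, -0.0025, 1], [0, 0, 0, 0, 0, -0.0025, 1]]]}}

```text
clock: 5.32
ee_pos: [0.573, -0.0339, 0.1435]
eef_rot: [[0.706, -0.709, 0.0], [-0.709, -0.706, -0.0], [0.0, 0.0, -1.0]]
wrist_force: [0.0, 0.0, -0.7]
grip_width: 0.0941
```

Emit:
{"name": "move_arm", "arguments": {"moves": [[[0, 0, 0, 0, 0, -0.002, 1], [0, 0, 0, 0, 0, -0.002, 1], [0, 0, 0, 0, 0, -0.002, 1], [0, 0, 0, 0, 0, -0.002, 1]]]}}

```text
clock: 5.65
ee_pos: [0.5731, -0.0339, 0.1428]
eef_rot: [[0.706, -0.709, 0.0], [-0.709, -0.706, -0.0], [0.0, -0.0, -1.0]]
wrist_force: [-0.0, -0.2, -0.5]
grip_width: 0.094
```

Emit:
{"name": "move_arm", "arguments": {"moves": [[[0, 0, 0, 0, 0, -0.0015, 1], [0, 0, 0, 0, 0, -0.0015, 1], [0, 0, 0, 0, 0, -0.0015, 1], [0, 0, 0, 0, 0, -0.0015, 1]]]}}

```text
clock: 5.98
ee_pos: [0.5732, -0.0339, 0.1426]
eef_rot: [[0.706, -0.709, 0.001], [-0.709, -0.706, -0.0], [0.001, -0.0, -1.0]]
wrist_force: [-0.8, 0.0, 2.1]
grip_width: 0.094
```

Emit:
{"name": "move_arm", "arguments": {"moves": [[[0, 0, 0, 0, 0, -0.001, 1], [0, 0, 0, 0, 0, -0.001, 1], [0, 0, 0, 0, 0, -0.001, 1], [0, 0, 0, 0, 0, -0.001, 1], [0, 0, 0, 0, 0, -0.001, 1]]]}}

```text
clock: 6.4
ee_pos: [0.5732, -0.034, 0.1424]
eef_rot: [[0.706, -0.709, 0.001], [-0.709, -0.706, -0.0], [0.001, -0.0, -1.0]]
wrist_force: [-1.8, 0.2, 4.9]
grip_width: 0.0941
```

Emit:
{"name": "move_arm", "arguments": {"moves": [[[0, 0, 0, 0, 0, -0.001, 1], [0, 0, 0, 0, 0, -0.001, 1], [0, 0, 0, 0, 0, -0.001, 1], [0, 0, 0, 0, 0, -0.001, 1], [0, 0, 0, 0, 0, -0.001, 1]]]}}

```text
clock: 6.82
ee_pos: [0.5733, -0.0339, 0.1423]
eef_rot: [[0.706, -0.709, 0.001], [-0.709, -0.706, -0.0], [0.001, -0.001, -1.0]]
wrist_force: [-2.3, 1.4, 7.0]
grip_width: 0.0939
```

Emit:
{"name": "move_arm", "arguments": {"moves": [[[0, 0, 0, 0.0018, 0.0018, -0.0004, 1], [0, 0, 0, 0.0036, 0.0036, -0.0004, 1], [0, 0, 0, 0.0054, 0.0054, -0.0004, 1], [0, 0, 0, 0.0072, 0.0072, -0.0004, 1], [0, 0, 0, 0.0072, 0.0072, -0.0004, 1]]]}}

```text
clock: 7.23
ee_pos: [0.5749, -0.0324, 0.1422]
eef_rot: [[0.705, -0.71, -0.002], [-0.71, -0.705, -0.003], [0.001, 0.003, -1.0]]
wrist_force: [-4.7, -3.1, 9.2]
grip_width: 0.0941
```

Emit:
{"name": "move_arm", "arguments": {"moves": [[[0, 0, 0, 0.0018, 0.0018, 0.0004, 1], [0, 0, 0, 0.0036, 0.0036, 0.0004, 1], [0, 0, 0, 0.0054, 0.0054, 0.0004, 1], [0, 0, 0, 0.0072, 0.0072, 0.0004, 1], [0, 0, 0, 0.0072, 0.0072, 0.0004, 1]]]}}

```text
clock: 7.65
ee_pos: [0.5777, -0.0296, 0.1422]
eef_rot: [[0.704, -0.71, -0.002], [-0.71, -0.704, -0.003], [0.001, 0.004, -1.0]]
wrist_force: [-5.5, -1.4, 8.2]
grip_width: 0.0939
```

Run:
```python
from snap import *
s,m,im=snap('wrist','4'); print(s['wrist_force'],s['ee_pos'])
crop(im,270,110,390,250,5,'c11')
```

```text
[-5.52534613 -1.39666813  8.19002596] [ 0.57767874 -0.0296274   0.14223711]
```

View pics/c11.png

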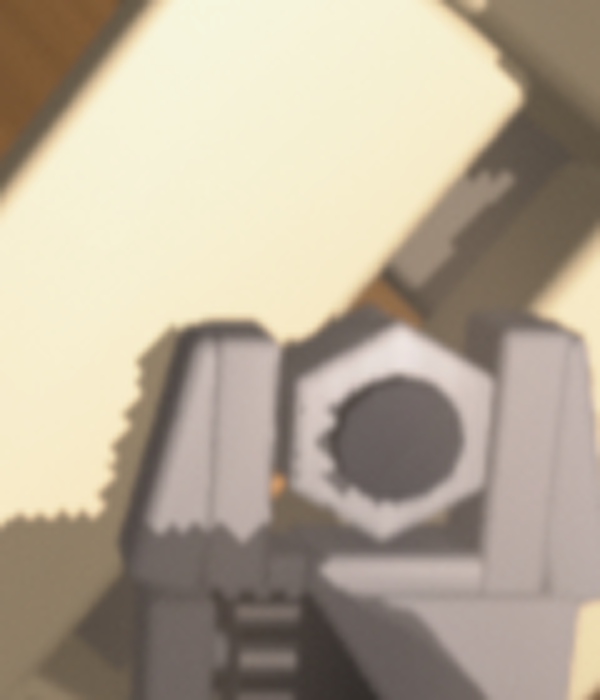

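Emit:
{"name": "move_arm", "arguments": {"moves": [[[0, 0, 0, 0.0018, 0.0018, 0, 1], [0, 0, 0, 0.0036, 0.0036, 0, 1], [0, 0, 0, 0.0054, 0.0054, 0, 1], [0, 0, 0, 0.0072, 0.0072, 0, 1], [0, 0, 0, 0.0072, 0.0072, 0, 1]]]}}

```text
clock: 8.12
ee_pos: [0.5805, -0.0268, 0.1422]
eef_rot: [[0.704, -0.71, -0.002], [-0.71, -0.704, -0.003], [0.001, 0.004, -1.0]]
wrist_force: [-4.8, -1.8, 7.9]
grip_width: 0.0937
```

Emit:
{"name": "move_arm", "arguments": {"moves": [[[0, 0, 0, 0, 0, 0.01, 1], [0, 0, 0, 0, 0, 0.01, 1], [0, 0, 0, -0.0216, -0.0216, 0.01, 1], [0, 0, 0, -0.0216, -0.0216, 0.01, 1], [0, 0, 0, -0.0216, -0.0216, 0.01, 1], [0, 0, 0, -0.0216, -0.0216, 0.01, 1], [0, 0, 0, -0.0216, -0.0216, 0.005, 1], [0, 0, 0, -0.0216, -0.0216, 0.003, 1], [0, 0, 0, -0.0216, -0.0216, 0.003, 1], [0, 0, 0, -0.0216, -0.0216, 0.003, 1]]]}}

```text
clock: 8.95
ee_pos: [0.5732, -0.0339, 0.1426]
eef_rot: [[0.706, -0.709, 0.0], [-0.709, -0.706, -0.0], [0.0, -0.0, -1.0]]
wrist_force: [-1.7, 0.1, 1.0]
grip_width: 0.0938
```

Run:
```python
from snap import *
s,m,im=snap('wrist','5'); print(s['wrist_force'],s['ee_pos'])
crop(im,270,110,390,250,5,'c12')
```

```text
[-1.66643297  0.07985806  1.02662247] [ 0.57318935 -0.03385109  0.14264231]
```

View pics/c12.png

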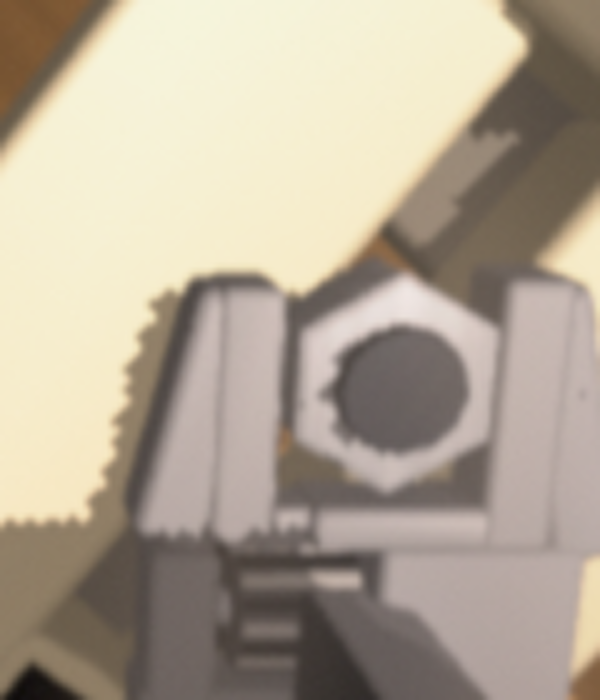

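Emit:
{"name": "move_arm", "arguments": {"moves": [[[0, 0, 0, 0, 0, -0.002, 1], [0, 0, 0, 0, 0, -0.003, 1], [0, 0, 0, 0.0025, 0.0025, -0.003, 1], [0, 0, 0, 0.005, 0.005, -0.003, 1], [0, 0, 0, 0.0075, 0.0075, -0.003, 1], [0, 0, 0, 0.01, 0.01, -0.003, 1], [0, 0, 0, 0.0125, 0.0125, -0.003, 1], [0, 0, 0, 0.015, 0.015, -0.003, 1]]]}}

```text
clock: 9.67
ee_pos: [0.579, -0.0292, 0.1423]
eef_rot: [[0.705, -0.709, 0.0], [-0.709, -0.705, -0.003], [0.002, 0.002, -1.0]]
wrist_force: [-2.6, -3.2, 5.6]
grip_width: 0.0937
```

Emit:
{"name": "move_arm", "arguments": {"moves": [[[0, 0, 0, 0.0025, 0.0025, 0, 1], [0, 0, 0, 0.005, 0.005, 0, 1], [0, 0, 0, 0.0075, 0.0075, 0, 1], [0, 0, 0, 0.0085, 0.0085, 0, 1]]]}}

```text
clock: 10.0
ee_pos: [0.5828, -0.0252, 0.142]
eef_rot: [[0.705, -0.709, 0.001], [-0.709, -0.705, -0.001], [0.002, 0.0, -1.0]]
wrist_force: [-0.8, -1.9, 4.7]
grip_width: 0.0941
```

Emit:
{"name": "move_arm", "arguments": {"moves": [[[0, 0, 0, 0, 0, 0.01, 1], [0, 0, 0, 0, 0, 0.01, 1], [0, 0, 0, -0.0235, -0.0235, 0.01, 1], [0, 0, 0, -0.0235, -0.0235, 0.01, 1], [0, 0, 0, -0.0235, -0.0235, 0.01, 1], [0, 0, 0, -0.0235, -0.0235, 0.01, 1], [0, 0, 0, -0.0235, -0.0235, 0.005, 1], [0, 0, 0, -0.0235, -0.0235, 0.001, 1], [0, 0, 0, -0.0235, -0.0235, 0, 1], [0, 0, 0, -0.0235, -0.0235, 0, 1]]]}}

```text
clock: 10.83
ee_pos: [0.5733, -0.0339, 0.1424]
eef_rot: [[0.706, -0.709, 0.001], [-0.709, -0.706, -0.0], [0.001, -0.001, -1.0]]
wrist_force: [-2.5, -0.5, 5.0]
grip_width: 0.0941
```

Run:
```python
from snap import *
s,m,im=snap('wrist','6'); print(s['wrist_force'],s['ee_pos'])
crop(im,270,110,390,250,5,'c13')
```

```text
[-2.52072733 -0.48816593  5.03242345] [ 0.57331868 -0.0338612   0.14240241]
```

View pics/c13.png

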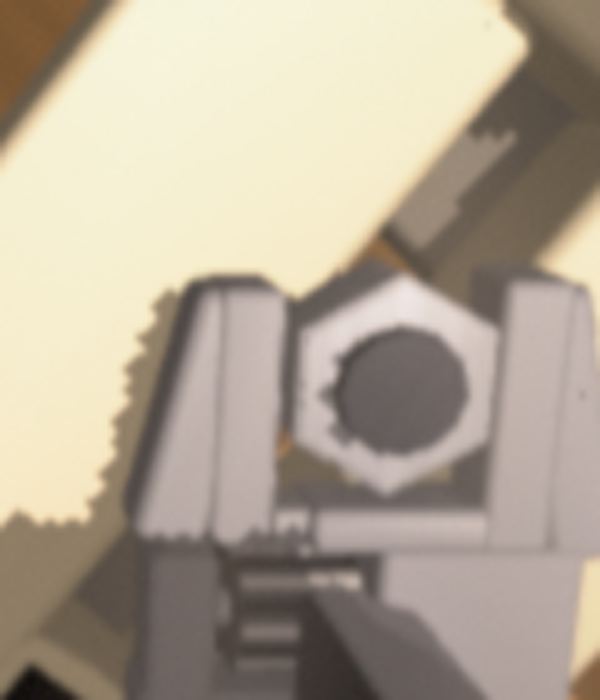

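Emit:
{"name": "move_arm", "arguments": {"moves": [[[0, 0, 0, 0, 0, -0.0004, 1], [0, 0, 0, 0, 0, -0.0004, 1], [0, 0, 0, 0, 0, -0.0004, 1], [0, 0, 0, 0, 0, -0.0004, 1]]]}}

```text
clock: 11.22
ee_pos: [0.5734, -0.0339, 0.1423]
eef_rot: [[0.706, -0.709, 0.001], [-0.709, -0.706, -0.0], [0.001, -0.001, -1.0]]
wrist_force: [-1.9, -0.3, 5.3]
grip_width: 0.0937
```

Emit:
{"name": "move_arm", "arguments": {"moves": [[[0, 0, 0, 0.0018, 0.0018, 0, 1], [0, 0, 0, 0.0036, 0.0036, 0, 1], [0, 0, 0, 0.0054, 0.0054, 0, 1], [0, 0, 0, 0.0072, 0.0072, 0, 1]]]}}

```text
clock: 11.55
ee_pos: [0.5749, -0.0324, 0.1422]
eef_rot: [[0.705, -0.71, -0.002], [-0.71, -0.705, -0.003], [0.001, 0.004, -1.0]]
wrist_force: [-5.4, -2.8, 7.0]
grip_width: 0.094
```

Emit:
{"name": "move_arm", "arguments": {"moves": [[[0, 0, 0, 0.0018, 0.0018, -0.0005, 1], [0, 0, 0, 0.0036, 0.0036, -0.0005, 1], [0, 0, 0, 0.0054, 0.0054, -0.0005, 1], [0, 0, 0, 0.0072, 0.0072, -0.0005, 1]]]}}

```text
clock: 11.88
ee_pos: [0.5777, -0.0296, 0.1422]
eef_rot: [[0.705, -0.71, -0.002], [-0.71, -0.705, -0.003], [0.001, 0.004, -1.0]]
wrist_force: [-5.3, -2.7, 7.8]
grip_width: 0.0939
```

Emit:
{"name": "move_arm", "arguments": {"moves": [[[0, 0, 0, 0.0018, 0.0018, 0, 1], [0, 0, 0, 0.0036, 0.0036, 0, 1], [0, 0, 0, 0.0054, 0.0054, 0, 1], [0, 0, 0, 0.0072, 0.0072, 0, 1]]]}}

```text
clock: 12.22
ee_pos: [0.5806, -0.0267, 0.1422]
eef_rot: [[0.704, -0.71, -0.002], [-0.71, -0.704, -0.003], [0.001, 0.004, -1.0]]
wrist_force: [-5.7, -2.3, 8.1]
grip_width: 0.0939
```

Emit:
{"name": "move_arm", "arguments": {"moves": [[[0, 0, 0, 0, 0, 0.01, 1], [0, 0, 0, 0, 0, 0.01, 1], [0, 0, 0, -0.0216, -0.0216, 0.01, 1], [0, 0, 0, -0.0216, -0.0216, 0.01, 1], [0, 0, 0, -0.0216, -0.0216, 0.01, 1], [0, 0, 0, -0.0216, -0.0216, 0.01, 1], [0, 0, 0, -0.0216, -0.0216, 0.004, 1], [0, 0, 0, -0.0216, -0.0216, 0, 1], [0, 0, 0, -0.0216, -0.0216, 0, 1], [0, 0, 0, -0.0216, -0.0216, 0, 1]]]}}

```text
clock: 13.05
ee_pos: [0.5734, -0.034, 0.1423]
eef_rot: [[0.706, -0.709, 0.002], [-0.709, -0.706, -0.001], [0.002, -0.001, -1.0]]
wrist_force: [-1.6, 0.2, 4.8]
grip_width: 0.094
```

Emit:
{"name": "move_arm", "arguments": {"moves": [[[0, 0, 0, 0, 0, 0, 1], [0, 0, 0, 0, 0, 0, 1]]]}}

```text
clock: 13.22
ee_pos: [0.5735, -0.034, 0.1423]
eef_rot: [[0.706, -0.709, 0.002], [-0.709, -0.706, -0.001], [0.002, -0.001, -1.0]]
wrist_force: [-1.4, 0.7, 5.5]
grip_width: 0.094
```

Run:
```python
from snap import *
s,m,im=snap('wrist','7'); print(s['wrist_force'],s['ee_pos'])
crop(im,270,110,390,250,5,'c14')
```

```text
[-1.35278129  0.68969873  5.49643613] [ 0.57346155 -0.03396188  0.14232332]
```

View pics/c14.png

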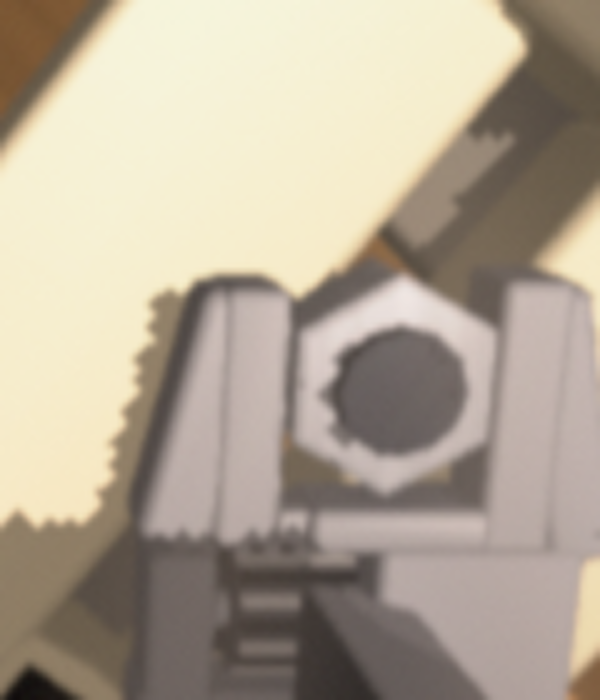

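Emit:
{"name": "move_arm", "arguments": {"moves": [[[0, 0, 0, 0, 0, -0.0005, 1], [0, 0, 0, 0.0018, 0.0018, -0.0005, 1], [0, 0, 0, 0.0036, 0.0036, -0.0005, 1], [0, 0, 0, 0.0054, 0.0054, -0.0005, 1], [0, 0, 0, 0.0072, 0.0072, -0.0005, 1]]]}}

```text
clock: 13.68
ee_pos: [0.575, -0.0324, 0.1423]
eef_rot: [[0.705, -0.71, -0.001], [-0.71, -0.705, -0.003], [0.001, 0.003, -1.0]]
wrist_force: [-5.2, -2.8, 6.7]
grip_width: 0.0936
```

Emit:
{"name": "move_arm", "arguments": {"moves": [[[0, 0, 0, 0.0018, 0.0018, 0, 1], [0, 0, 0, 0.0036, 0.0036, 0, 1], [0, 0, 0, 0.0054, 0.0054, 0, 1], [0, 0, 0, 0.0072, 0.0072, 0, 1]]]}}

```text
clock: 14.02
ee_pos: [0.5778, -0.0296, 0.1422]
eef_rot: [[0.705, -0.71, -0.002], [-0.71, -0.705, -0.003], [0.001, 0.003, -1.0]]
wrist_force: [-6.2, -1.5, 7.7]
grip_width: 0.0936
```

Emit:
{"name": "move_arm", "arguments": {"moves": [[[0, 0, 0, 0.0018, 0.0018, 0, 1], [0, 0, 0, 0.0036, 0.0036, 0, 1], [0, 0, 0, 0.0054, 0.0054, 0, 1], [0, 0, 0, 0.0072, 0.0072, 0, 1]]]}}

```text
clock: 14.35
ee_pos: [0.5809, -0.0268, 0.1422]
eef_rot: [[0.705, -0.71, -0.001], [-0.71, -0.705, -0.003], [0.002, 0.003, -1.0]]
wrist_force: [-2.9, -1.3, 6.3]
grip_width: 0.094
```

Emit:
{"name": "move_arm", "arguments": {"moves": [[[0, 0, 0, 0, 0, 0.01, 1], [0, 0, 0, 0, 0, 0.01, 1], [0, 0, 0, -0.0216, -0.0216, 0.01, 1], [0, 0, 0, -0.0216, -0.0216, 0.01, 1], [0, 0, 0, -0.0216, -0.0216, 0.01, 1], [0, 0, 0, -0.0216, -0.0216, 0.01, 1], [0, 0, 0, -0.0216, -0.0216, 0.004, 1], [0, 0, 0, -0.0216, -0.0216, 0, 1], [0, 0, 0, -0.0216, -0.0216, 0, 1], [0, 0, 0, -0.0216, -0.0216, 0, 1]]]}}

```text
clock: 15.18
ee_pos: [0.5735, -0.034, 0.1423]
eef_rot: [[0.706, -0.709, 0.002], [-0.709, -0.706, -0.001], [0.002, -0.001, -1.0]]
wrist_force: [-2.3, -0.8, 4.9]
grip_width: 0.0943
```

Run:
```python
from snap import *
s,m,im=snap('wrist','8'); print(s['wrist_force'],s['ee_pos'])
crop(im,270,110,390,250,5,'c15')
```

```text
[-2.32468843 -0.76143625  4.91745374] [ 0.5734543  -0.03395823  0.14228334]
```

View pics/c15.png

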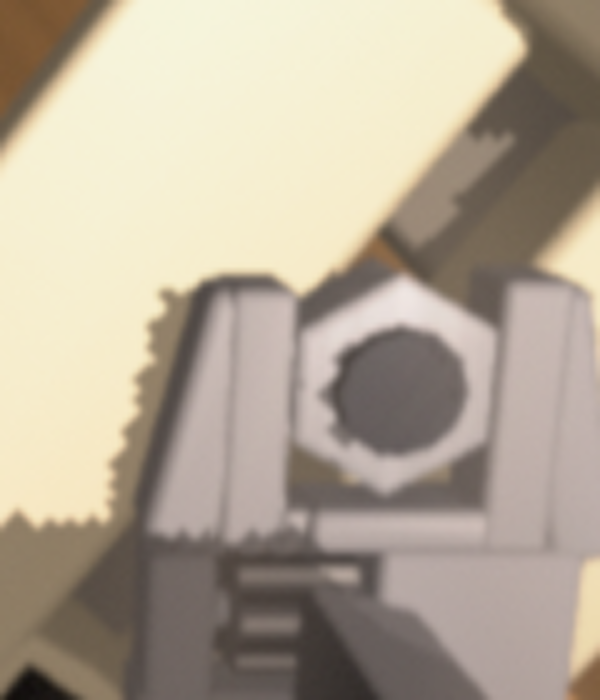

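Emit:
{"name": "move_arm", "arguments": {"moves": [[[0, 0, 0, 0, 0, -0.0008, 1], [0, 0, 0, 0, 0, -0.0008, 1], [0, 0, 0, 0.0018, 0.0018, -0.0008, 1], [0, 0, 0, 0.0036, 0.0036, -0.0008, 1], [0, 0, 0, 0.0054, 0.0054, -0.0008, 1], [0, 0, 0, 0.0072, 0.0072, -0.0008, 1]]]}}

```text
clock: 15.73
ee_pos: [0.575, -0.0324, 0.1422]
eef_rot: [[0.705, -0.71, -0.001], [-0.71, -0.705, -0.003], [0.001, 0.003, -1.0]]
wrist_force: [-6.0, -2.1, 7.2]
grip_width: 0.094
```

Emit:
{"name": "move_arm", "arguments": {"moves": [[[0, 0, 0, 0.0018, 0.0018, 0, 1], [0, 0, 0, 0.0036, 0.0036, 0, 1], [0, 0, 0, 0.0054, 0.0054, 0, 1], [0, 0, 0, 0.0072, 0.0072, 0, 1]]]}}

```text
clock: 16.07
ee_pos: [0.5777, -0.0296, 0.1422]
eef_rot: [[0.704, -0.71, -0.002], [-0.71, -0.704, -0.003], [0.001, 0.004, -1.0]]
wrist_force: [-4.0, -2.2, 7.0]
grip_width: 0.0943
```

Emit:
{"name": "move_arm", "arguments": {"moves": [[[0, 0, 0, 0.0018, 0.0018, 0, 1], [0, 0, 0, 0.0036, 0.0036, 0, 1], [0, 0, 0, 0.0054, 0.0054, 0, 1], [0, 0, 0, 0.0072, 0.0072, 0, 1]]]}}

```text
clock: 16.4
ee_pos: [0.5817, -0.0269, 0.1421]
eef_rot: [[0.705, -0.71, 0.001], [-0.71, -0.705, -0.004], [0.003, 0.002, -1.0]]
wrist_force: [-3.7, -2.4, 5.5]
grip_width: 0.0941
```

Emit:
{"name": "move_arm", "arguments": {"moves": [[[0, 0, 0, 0, 0, 0.01, 1], [0, 0, 0, 0, 0, 0.01, 1], [0, 0, 0, -0.0216, -0.0216, 0.01, 1], [0, 0, 0, -0.0216, -0.0216, 0.01, 1], [0, 0, 0, -0.0216, -0.0216, 0.01, 1], [0, 0, 0, -0.0216, -0.0216, 0.01, 1], [0, 0, 0, -0.0216, -0.0216, 0.004, 1], [0, 0, 0, -0.0216, -0.0216, 0, 1], [0, 0, 0, -0.0216, -0.0216, 0, 1], [0, 0, 0, -0.0216, -0.0216, 0, 1]]]}}

```text
clock: 17.23
ee_pos: [0.5734, -0.034, 0.1422]
eef_rot: [[0.706, -0.709, 0.002], [-0.709, -0.706, -0.001], [0.002, -0.001, -1.0]]
wrist_force: [-2.4, 1.6, 6.2]
grip_width: 0.0937
```

Run:
```python
from snap import *
s,m,im=snap('wrist','9'); print(s['wrist_force'],s['ee_pos'])
crop(im,270,110,390,250,5,'c16')
```

```text
[-2.38533295  1.57920462  6.22255099] [ 0.57342116 -0.0339727   0.14222261]
```

View pics/c16.png

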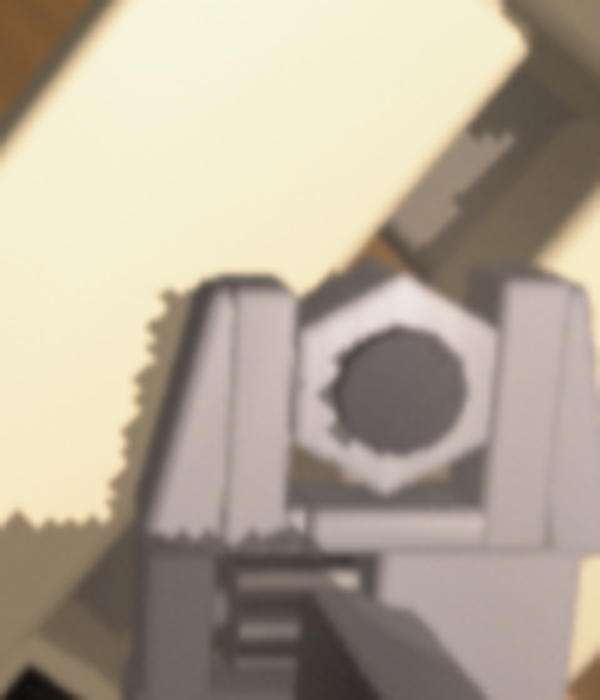

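Emit:
{"name": "move_arm", "arguments": {"moves": [[[0, 0, 0, 0, 0, -0.0007, 1], [0, 0, 0, 0, 0, -0.0007, 1], [0, 0, 0, 0.0018, 0.0018, -0.0007, 1], [0, 0, 0, 0.0036, 0.0036, -0.0007, 1], [0, 0, 0, 0.0054, 0.0054, -0.0007, 1], [0, 0, 0, 0.0072, 0.0072, -0.0007, 1]]]}}

```text
clock: 17.78
ee_pos: [0.5748, -0.0327, 0.1422]
eef_rot: [[0.704, -0.71, -0.002], [-0.71, -0.704, -0.004], [0.002, 0.004, -1.0]]
wrist_force: [-8.3, -2.6, 8.2]
grip_width: 0.0941
```

Emit:
{"name": "move_arm", "arguments": {"moves": [[[0, 0, 0, 0.0018, 0.0018, 0, 1], [0, 0, 0, 0.0036, 0.0036, 0, 1], [0, 0, 0, 0.0054, 0.0054, 0, 1], [0, 0, 0, 0.0072, 0.0072, 0, 1]]]}}

```text
clock: 18.12
ee_pos: [0.5788, -0.0299, 0.1421]
eef_rot: [[0.705, -0.71, 0.001], [-0.71, -0.705, -0.004], [0.004, 0.002, -1.0]]
wrist_force: [-3.8, -3.4, 6.5]
grip_width: 0.0937
```

Emit:
{"name": "move_arm", "arguments": {"moves": [[[0, 0, 0, 0.0018, 0.0018, 0, 1], [0, 0, 0, 0.0036, 0.0036, 0, 1], [0, 0, 0, 0.0054, 0.0054, 0, 1], [0, 0, 0, 0.0072, 0.0072, 0, 1]]]}}

```text
clock: 18.45
ee_pos: [0.5819, -0.0271, 0.1421]
eef_rot: [[0.705, -0.71, 0.001], [-0.71, -0.705, -0.004], [0.004, 0.002, -1.0]]
wrist_force: [-3.6, -2.8, 7.0]
grip_width: 0.0943
```

Emit:
{"name": "move_arm", "arguments": {"moves": [[[0, 0, 0, 0, 0, 0.01, 1], [0, 0, 0, 0, 0, 0.01, 1], [0, 0, 0, -0.0216, -0.0216, 0.01, 1], [0, 0, 0, -0.0216, -0.0216, 0.01, 1], [0, 0, 0, -0.0216, -0.0216, 0.01, 1], [0, 0, 0, -0.0216, -0.0216, 0.01, 1], [0, 0, 0, -0.0216, -0.0216, 0.004, 1], [0, 0, 0, -0.0216, -0.0216, 0, 1], [0, 0, 0, -0.0216, -0.0216, 0, 1], [0, 0, 0, -0.0216, -0.0216, 0, 1]]]}}

```text
clock: 19.28
ee_pos: [0.5734, -0.034, 0.1422]
eef_rot: [[0.706, -0.709, 0.002], [-0.709, -0.706, -0.001], [0.002, -0.001, -1.0]]
wrist_force: [-3.4, 0.5, 7.4]
grip_width: 0.0942
```

Run:
```python
from snap import *
s,m,im=snap('wrist','10'); print(s['wrist_force'],s['ee_pos'])
crop(im,270,110,390,250,5,'c17')
```

```text
[-3.39964539  0.51399176  7.35122985] [ 0.57340811 -0.03397337  0.14220704]
```

View pics/c17.png

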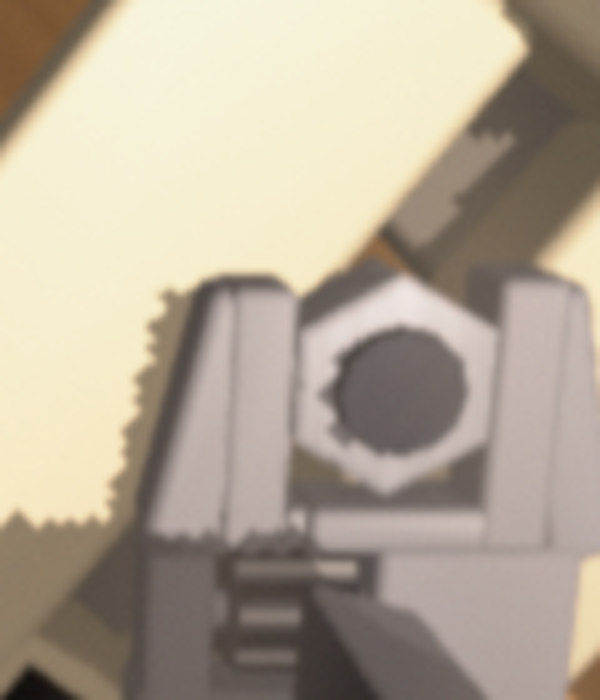

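Run:
```python
from snap import *
rows=[]
for i in (3,5,6,7,8,9,10):
    g=cv2.imread(f'pics/wrist{i}.png').astype(float)
    im=g[166:206,295:385]
    rows.append(cv2.resize(im[8:30].astype(np.uint8),None,fx=8.5,fy=4,interpolation=cv2.INTER_CUBIC)[:82])
cv2.imwrite('pics/c18.png',np.vstack(rows))
g=cv2.imread('pics/wrist10.png'); crop(g,318,160,384,226,9,'c19')
```

```text
(no output)
```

View pics/c19.png

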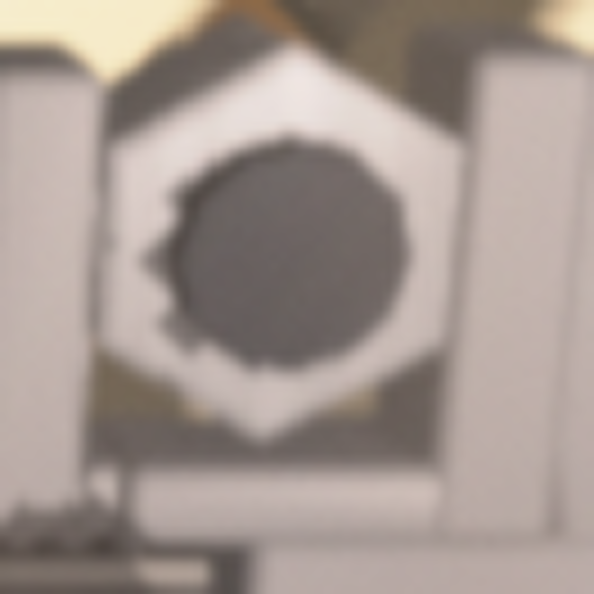

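View pics/c18.png

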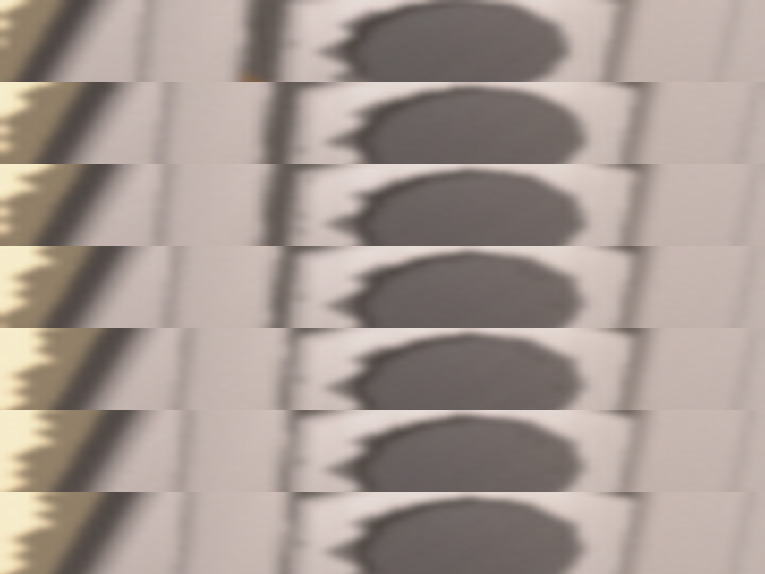

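Emit:
{"name": "move_arm", "arguments": {"moves": [[[0, 0, 0, 0, 0, -0.0003, 1], [0, 0, 0, 0.0013, 0.0013, -0.0003, 1], [0, 0, 0, 0.0026, 0.0026, -0.0003, 1], [0, 0, 0, 0.0039, 0.0039, -0.0003, 1]]]}}

```text
clock: 19.67
ee_pos: [0.5737, -0.0336, 0.1421]
eef_rot: [[0.705, -0.709, -0.001], [-0.709, -0.705, -0.003], [0.002, 0.003, -1.0]]
wrist_force: [-7.5, -2.1, 9.3]
grip_width: 0.0943
```

Emit:
{"name": "move_arm", "arguments": {"moves": [[[0, 0, 0, 0.0013, 0.0013, 0, 1], [0, 0, 0, 0.0026, 0.0026, 0, 1]]]}}

```text
clock: 19.83
ee_pos: [0.5744, -0.0331, 0.1421]
eef_rot: [[0.704, -0.71, -0.002], [-0.71, -0.704, -0.004], [0.002, 0.004, -1.0]]
wrist_force: [-7.8, -3.2, 8.9]
grip_width: 0.0939
```

Emit:
{"name": "move_arm", "arguments": {"moves": [[[0, 0, 0, 0.0013, 0.0013, 0, 1], [0, 0, 0, 0.0026, 0.0026, 0, 1]]]}}

```text
clock: 20.0
ee_pos: [0.5764, -0.0319, 0.1421]
eef_rot: [[0.705, -0.71, 0.001], [-0.71, -0.705, -0.004], [0.003, 0.002, -1.0]]
wrist_force: [-4.8, -3.1, 7.2]
grip_width: 0.094
```

Run:
```python
from snap import *
s,m,im=snap('wrist','11'); print(s['wrist_force'],s['ee_pos'])
a=cv2.imread('pics/wrist10.png')
crop(np.hstack([a[150:250,300:390],im[150:250,300:390]]),0,0,180,100,4.4,'c20')
```

```text
[-4.75800234 -3.07920066  7.21565347] [ 0.57641325 -0.03192151  0.14211022]
```

View pics/c20.png

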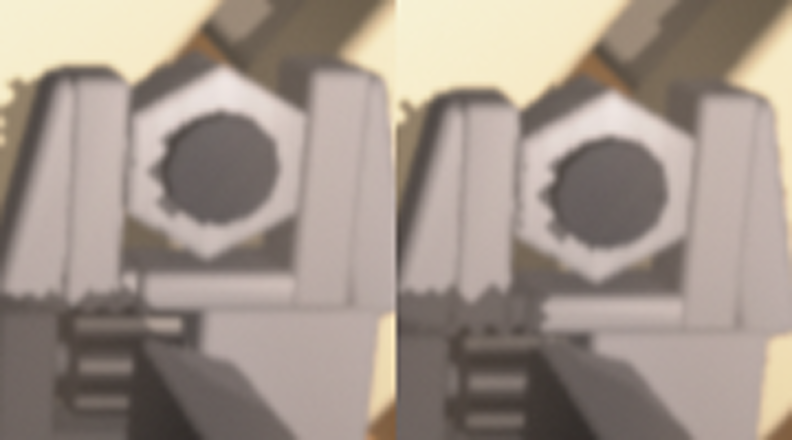

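Emit:
{"name": "move_arm", "arguments": {"moves": [[[0, 0, 0, 0, 0, -0.0006, 1], [0, 0, 0, 0.0013, 0.0013, -0.0008, 1], [0, 0, 0, 0.0026, 0.0026, -0.0008, 1]]]}}

```text
clock: 20.3
ee_pos: [0.5776, -0.0312, 0.142]
eef_rot: [[0.704, -0.71, 0.001], [-0.71, -0.704, -0.004], [0.004, 0.002, -1.0]]
wrist_force: [-5.0, -3.9, 8.0]
grip_width: 0.0942
```

Emit:
{"name": "move_arm", "arguments": {"moves": [[[0, 0, 0, 0.0013, 0.0013, 0, 1], [0, 0, 0, 0.0026, 0.0026, 0, 1]]]}}

```text
clock: 20.47
ee_pos: [0.5788, -0.0302, 0.1421]
eef_rot: [[0.704, -0.71, 0.001], [-0.71, -0.704, -0.005], [0.004, 0.002, -1.0]]
wrist_force: [-4.1, -2.8, 7.7]
grip_width: 0.0939
```

Emit:
{"name": "move_arm", "arguments": {"moves": [[[0, 0, 0, 0.0013, 0.0013, 0, 1], [0, 0, 0, 0.0026, 0.0026, 0, 1]]]}}

```text
clock: 20.63
ee_pos: [0.58, -0.0293, 0.142]
eef_rot: [[0.704, -0.71, 0.002], [-0.71, -0.704, -0.005], [0.005, 0.002, -1.0]]
wrist_force: [-4.4, -3.7, 7.7]
grip_width: 0.0942
```

Run:
```python
from snap import *
s,m,im=snap('wrist','12'); print(s['wrist_force'],s['ee_pos'])
a=cv2.imread('pics/wrist11.png')
crop(np.hstack([a[150:250,300:390],im[150:250,300:390]]),0,0,180,100,4.4,'c21')
```

```text
[-4.44908827 -3.68306121  7.68883498] [ 0.57995155 -0.02926391  0.14201142]
```

View pics/c21.png

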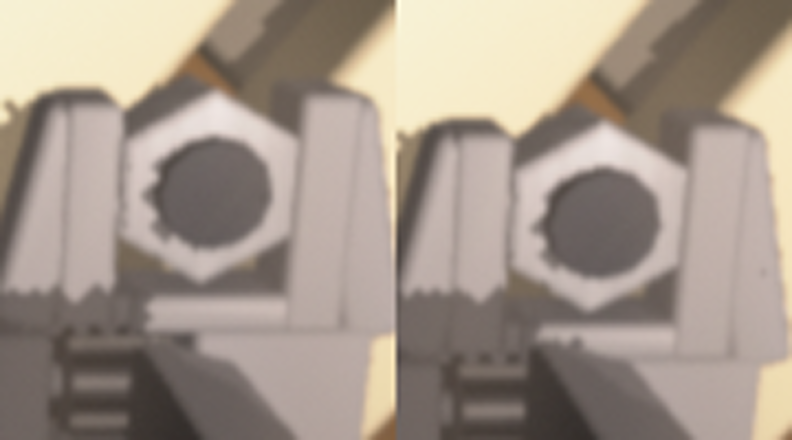

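Emit:
{"name": "move_arm", "arguments": {"moves": [[[0, 0, 0, 0, 0, 0.05, 1], [0, 0, 0, 0, 0, 0.09, 1], [0, 0, -0.125, -0.283, -0.254, 0.09, 0.5], [0, 0, -0.125, -0.283, -0.254, 0.09, 0.5], [0, 0, -0.125, -0.283, -0.254, 0.09, 0.5], [0, 0, -0.125, -0.283, -0.254, 0.09, 0.5], [0, 0, -0.125, -0.283, -0.254, 0.09, 0.5], [0, 0, -0.125, -0.283, -0.254, 0.09, 0.5], [0, 0, -0.125, -0.283, -0.254, 0.09, 0.5], [0, 0, -0.125, -0.283, -0.254, 0.09, 0.5]]]}}

```text
clock: 21.52
ee_pos: [0.4674, -0.1281, 0.1756]
eef_rot: [[0.382, -0.924, 0.0], [-0.924, -0.382, 0.0], [-0.0, -0.0, -1.0]]
wrist_force: [-0.1, 0.7, 0.2]
grip_width: 0.0475
```

Run:
```python
from snap import *
s,m,im=snap('wrist','13'); print(s['wrist_force'],s['ee_pos'],s['grip_width'],s['eef_rot'].round(3))
s,m,im=snap('scene','13'); crop(im,160,160,290,270,6,'c22')
```

```text
[-0.14636964  0.72683448  0.18978257] [ 0.46736493 -0.12805151  0.17555065] 0.047523954737495086 [[ 0.382 -0.924  0.   ]
 [-0.924 -0.382  0.   ]
 [-0.    -0.    -1.   ]]
```

View pics/wrist13.png

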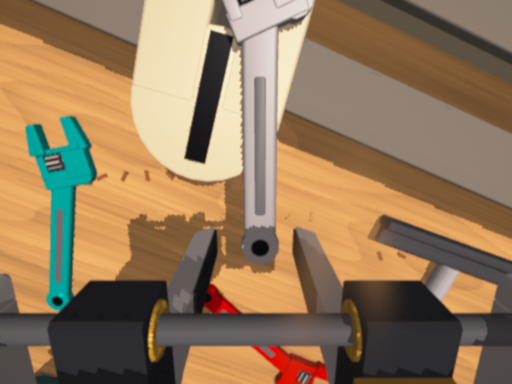

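View pics/c22.png

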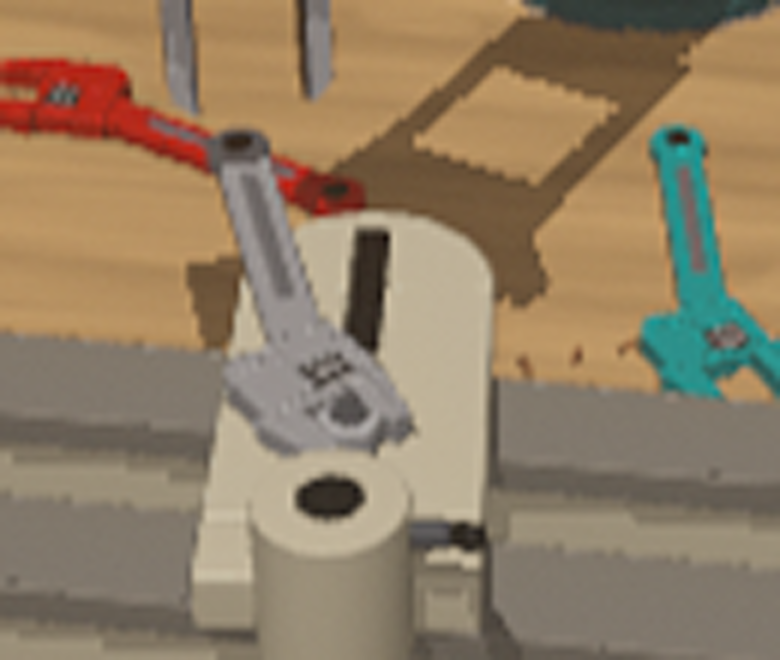

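Run:
```python
from snap import *
s,m=pickle.load(open('pics/wrist13.pkl','rb')); R=s['eef_rot']
im=cv2.imread('pics/wrist13.png'); crop(im,200,0,340,150,5,'c23')
for n,u,z in [('eye',(260,247),.130),('hL',(243,180),.130),('hR',(278,180),.130),('h2L',(242,80),.130),('h2R',(278,80),.130)]:
    p=onz(m,u,z); print(n,p.round(4),(R.T@(p-s['ee_pos'])).round(4), 'rel nut',(p-[.639,-.0492,0]).round(4), np.degrees(np.arctan2(p[1]+.0492,p[0]-.639)))
```

```text
eye [ 0.4492 -0.1404  0.13  ] [0.0044 0.0215 0.0455] rel nut [-0.1898 -0.0912  0.13  ] -154.34594154447095
hL [ 0.4933 -0.1085  0.13  ] [-0.0082 -0.0315  0.0456] rel nut [-0.1457 -0.0593  0.13  ] -157.8594244000286
hR [ 0.503 -0.132  0.13 ] [ 0.0172 -0.0315  0.0456] rel nut [-0.136  -0.0828  0.13  ] -148.6725714444175
h2L [ 0.5563 -0.0825  0.13  ] [-0.0081 -0.0996  0.0456] rel nut [-0.0827 -0.0333  0.13  ] -158.09379884322647
h2R [ 0.5654 -0.1046  0.13  ] [ 0.0158 -0.0996  0.0456] rel nut [-0.0736 -0.0554  0.13  ] -143.00783438275977
```

View pics/c23.png

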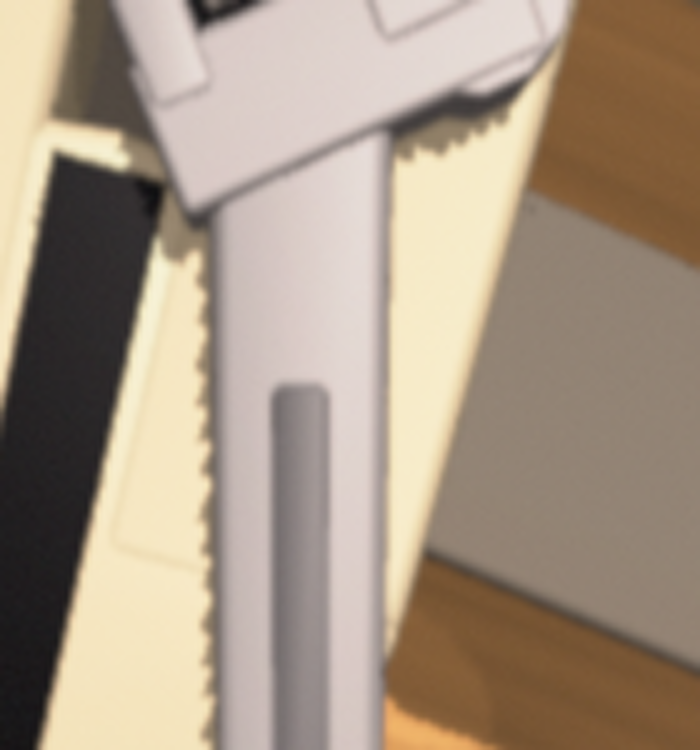

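Emit:
{"name": "move_arm", "arguments": {"moves": [[[0, 0, 0, 0.004, -0.01, 0, 0.5], [0, 0, 0, 0.004, -0.01, -0.04, 0.5], [0, 0, 0, 0.004, -0.01, -0.08, 0.5], [0, 0, 0, 0.004, -0.01, -0.105, 0.5], [0, 0, 0, 0.004, -0.01, -0.115, 0.5], [0, 0, 0, 0.004, -0.01, -0.115, 0.5], [0, 0, 0, 0.004, -0.01, -0.115, 0.5], [0, 0, 0, 0.004, -0.01, -0.115, 0.5]]]}}

```text
clock: 22.28
ee_pos: [0.4689, -0.133, 0.1307]
eef_rot: [[0.381, -0.925, 0.002], [-0.925, -0.381, -0.001], [0.001, -0.001, -1.0]]
wrist_force: [-1.0, 0.2, 0.6]
grip_width: 0.0473
```

Run:
```python
from snap import *
s,m,im=snap('wrist','14'); print(s['wrist_force'],s['ee_pos'],s['grip_width'],s['eef_rot'].round(3))
s,m,im=snap('side','14'); crop(im,230,120,380,240,5,'c24')
```

```text
[-0.95955374  0.18367755  0.56433573] [ 0.46886739 -0.13295197  0.13068359] 0.04725580361929665 [[ 0.381 -0.925  0.002]
 [-0.925 -0.381 -0.001]
 [ 0.001 -0.001 -1.   ]]
```

View pics/wrist14.png

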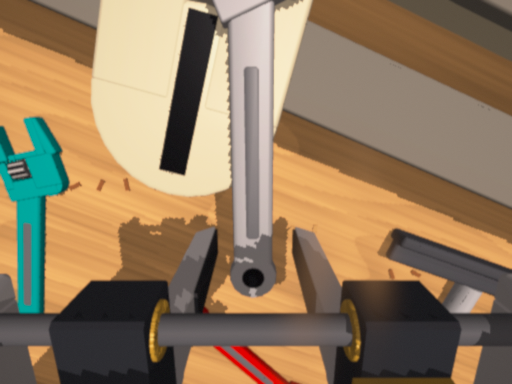

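View pics/c24.png

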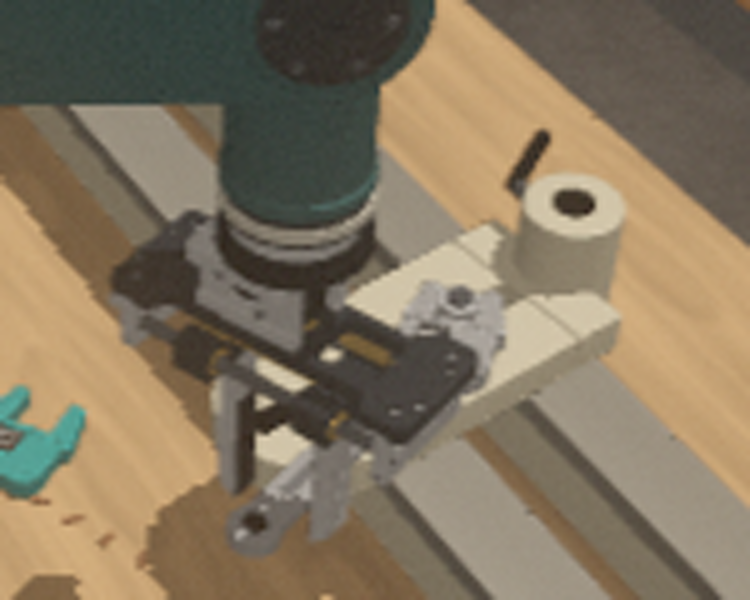

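Run:
```python
import numpy as np
from station import env
s=env.read_state(); p=s['ee_pos'][:2]; N=np.array([.639,-.0492]); 
def rot(v,t): c,s=np.cos(t),np.sin(t); return np.array([c*v[0]-s*v[1],s*v[0]+c*v[1]])
r=p-N
for base,n in ((0,10),(15,10),(30,4)):
    r0=rot(r,-np.radians(base)); print(base)
    for k in range(1,n+1):
        t=1.5*k; d=(rot(r0,-np.radians(t))-r0)/.4; print([0,0,round(-t/180,4),round(d[0],4),round(d[1],4)])
```

```text
0
[0, 0, -0.0083, np.float64(-0.0053), np.float64(0.0112)]
[0, 0, -0.0167, np.float64(-0.0104), np.float64(0.0226)]
[0, 0, -0.025, np.float64(-0.0151), np.float64(0.034)]
[0, 0, -0.0333, np.float64(-0.0196), np.float64(0.0456)]
[0, 0, -0.0417, np.float64(-0.0237), np.float64(0.0573)]
[0, 0, -0.05, np.float64(-0.0275), np.float64(0.0691)]
[0, 0, -0.0583, np.float64(-0.031), np.float64(0.081)]
[0, 0, -0.0667, np.float64(-0.0343), np.float64(0.093)]
[0, 0, -0.075, np.float64(-0.0371), np.float64(0.1051)]
[0, 0, -0.0833, np.float64(-0.0397), np.float64(0.1172)]
15
[0, 0, -0.0083, np.float64(-0.0023), np.float64(0.0122)]
[0, 0, -0.0167, np.float64(-0.0042), np.float64(0.0245)]
[0, 0, -0.025, np.float64(-0.0058), np.float64(0.0368)]
[0, 0, -0.0333, np.float64(-0.0071), np.float64(0.0491)]
[0, 0, -0.0417, np.float64(-0.0081), np.float64(0.0615)]
[0, 0, -0.05, np.float64(-0.0087), np.float64(0.0739)]
[0, 0, -0.0583, np.float64(-0.009), np.float64(0.0863)]
[0, 0, -0.0667, np.float64(-0.009), np.float64(0.0987)]
[0, 0, -0.075, np.float64(-0.0087), np.float64(0.1111)]
[0, 0, -0.0833, np.float64(-0.008), np.float64(0.1235)]
30
[0, 0, -0.0083, np.float64(0.001), np.float64(0.0124)]
[0, 0, -0.0167, np.float64(0.0023), np.float64(0.0247)]
[0, 0, -0.025, np.float64(0.0039), np.float64(0.037)]
[0, 0, -0.0333, np.float64(0.0059), np.float64(0.0493)]
```

Emit:
{"name": "move_arm", "arguments": {"moves": [[[0, 0, -0.0083, -0.005, 0.011, -0.003, 0.5], [0, 0, -0.0167, -0.01, 0.0226, -0.004, 0.5], [0, 0, -0.025, -0.015, 0.034, -0.004, 0.5], [0, 0, -0.0333, -0.0196, 0.0456, -0.004, 0.5], [0, 0, -0.0417, -0.0237, 0.0573, -0.004, 0.5], [0, 0, -0.05, -0.0275, 0.069, -0.004, 0.5], [0, 0, -0.05, -0.0275, 0.069, -0.004, 0.5]]]}}

```text
clock: 22.97
ee_pos: [0.4578, -0.1054, 0.1288]
eef_rot: [[0.231, -0.973, 0.002], [-0.973, -0.231, -0.002], [0.002, -0.002, -1.0]]
wrist_force: [1.1, -1.6, -0.9]
grip_width: 0.0473
```

Run:
```python
from snap import *
s,m,im=snap('wrist','15'); print(s['wrist_force'],s['ee_pos'],s['grip_width'],s['eef_rot'].round(3))
s,m,im=snap('scene','15'); crop(im,180,170,270,260,7,'c25')
```

```text
[ 1.1316413  -1.62933171 -0.90371285] [ 0.45780825 -0.10537866  0.12883236] 0.047264966358610286 [[ 0.231 -0.973  0.002]
 [-0.973 -0.231 -0.002]
 [ 0.002 -0.002 -1.   ]]
```

View pics/wrist15.png

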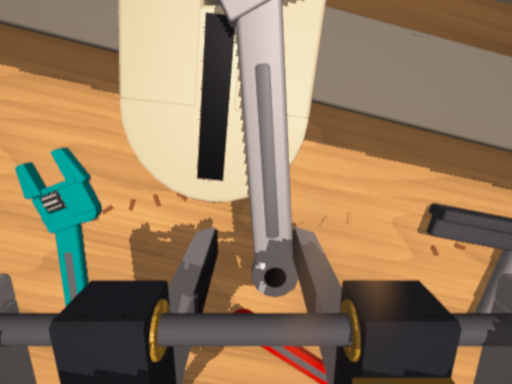

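View pics/c25.png

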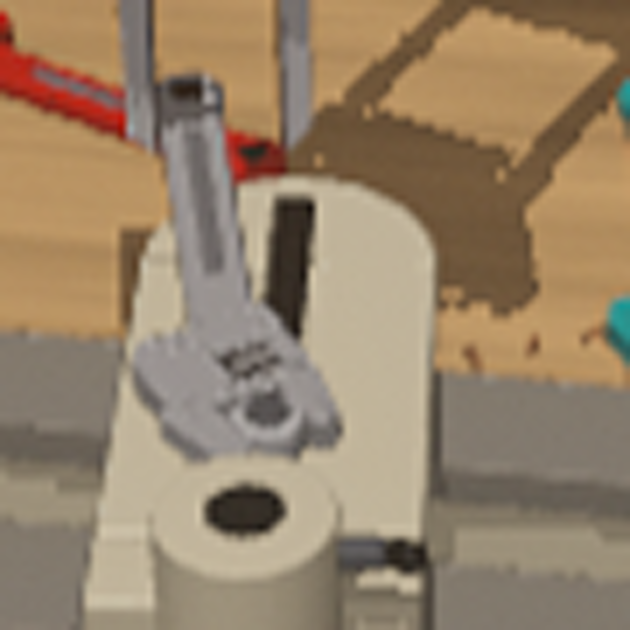

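Run:
```python
import numpy as np
N=np.array([.639,-.0492]); p=np.array([.4689,-.133])
def rot(v,t): c,s=np.cos(t),np.sin(t); return np.array([c*v[0]-s*v[1],s*v[0]+c*v[1]])
r=rot(p-N,-np.radians(9)); print(r+N)
for k in range(1,18):
    t=1.5*k; d=(rot(r,-np.radians(t))-r)/.4; print(t,round(-t/180,4),d.round(4))
```

```text
[ 0.45788501 -0.10535878]
1.5 -0.0083 [-0.0035  0.0119]
3.0 -0.0167 [-0.0067  0.0239]
4.5 -0.025 [-0.0096  0.036 ]
6.0 -0.0333 [-0.0122  0.0481]
7.5 -0.0417 [-0.0145  0.0603]
9.0 -0.05 [-0.0164  0.0726]
10.5 -0.0583 [-0.018   0.0849]
12.0 -0.0667 [-0.0193  0.0972]
13.5 -0.075 [-0.0203  0.1096]
15.0 -0.0833 [-0.0209  0.122 ]
16.5 -0.0917 [-0.0212  0.1344]
18.0 -0.1 [-0.0212  0.1468]
19.5 -0.1083 [-0.0209  0.1592]
21.0 -0.1167 [-0.0202  0.1716]
22.5 -0.125 [-0.0193  0.184 ]
24.0 -0.1333 [-0.018   0.1963]
25.5 -0.1417 [-0.0163  0.2086]
```

Emit:
{"name": "move_arm", "arguments": {"moves": [[[0, 0, -0.0083, -0.0035, 0.012, 0, 0.5], [0, 0, -0.0167, -0.0067, 0.024, 0, 0.5], [0, 0, -0.025, -0.0096, 0.036, 0, 0.5], [0, 0, -0.0333, -0.0122, 0.048, 0, 0.5], [0, 0, -0.0417, -0.0145, 0.06, 0, 0.5]]]}}

```text
clock: 23.48
ee_pos: [0.4524, -0.0822, 0.1288]
eef_rot: [[0.101, -0.995, 0.003], [-0.995, -0.101, -0.002], [0.003, -0.002, -1.0]]
wrist_force: [2.2, -1.9, -0.5]
grip_width: 0.047
```

Run:
```python
from snap import *
s,m,im=snap('scene','16'); print(s['wrist_force'],s['ee_pos']);crop(im,180,170,270,260,7,'c26')
```

```text
[ 2.19627999 -1.91259597 -0.47912453] [ 0.45235791 -0.08218212  0.12879957]
```

View pics/c26.png

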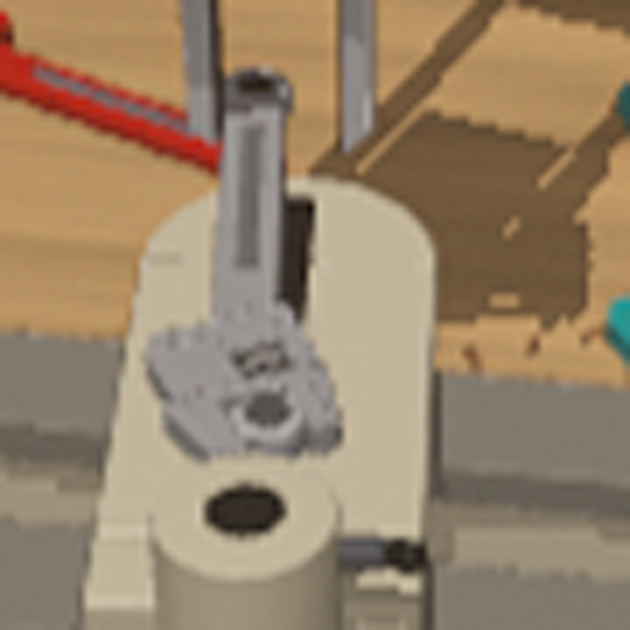

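Emit:
{"name": "move_arm", "arguments": {"moves": [[[0, 0, -0.0083, -0.0019, 0.0122, 0, 0.5], [0, 0, -0.0167, -0.0035, 0.0245, 0, 0.5], [0, 0, -0.025, -0.0048, 0.0369, 0, 0.5], [0, 0, -0.0333, -0.0058, 0.0493, 0, 0.5], [0, 0, -0.0417, -0.0064, 0.0617, 0, 0.5], [0, 0, -0.05, -0.0067, 0.0741, 0, 0.5], [0, 0, -0.0583, -0.0067, 0.0865, 0, 0.5], [0, 0, -0.0667, -0.0064, 0.0989, 0, 0.5], [0, 0, -0.075, -0.0057, 0.1113, 0, 0.5], [0, 0, -0.075, -0.0057, 0.1113, 0, 0.5]]]}}

```text
clock: 24.37
ee_pos: [0.4498, -0.037, 0.1288]
eef_rot: [[-0.132, -0.991, 0.002], [-0.991, 0.132, -0.001], [0.001, -0.002, -1.0]]
wrist_force: [1.3, -2.5, 0.4]
grip_width: 0.0469
```

Run:
```python
from snap import *
s,m,im=snap('wrist','17'); print(s['wrist_force'],s['ee_pos'],s['eef_rot'].round(3))
s,m,im=snap('scene','17'); crop(im,180,170,270,260,7,'c27')
s,m,im=snap('side','17'); crop(im,230,120,380,240,5,'c28')
```

```text
[ 1.3298208  -2.46451787  0.44660404] [ 0.44981908 -0.03702445  0.12878864] [[-0.132 -0.991  0.002]
 [-0.991  0.132 -0.001]
 [ 0.001 -0.002 -1.   ]]
```

View pics/wrist17.png

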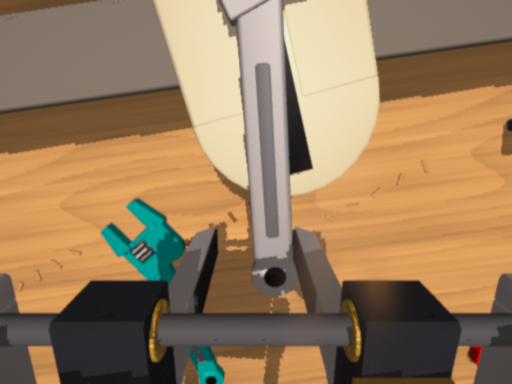

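View pics/c27.png

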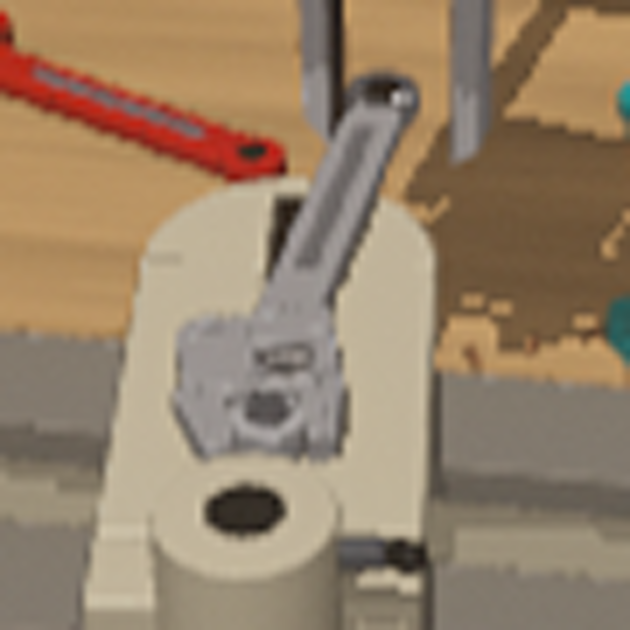

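```bash
cat > ang.py <<'E'
from snap import *
def edges(tag, rows=(90,120,150,180,210),z=.130,N=(.639,-.0492)):
    s,m=pickle.load(open(f'pics/wrist{tag}.pkl','rb')); return s,m
E
python3 - <<'E'
from snap import *
for tag,eye in (('13',(260,247)),('14',(253,279)),('15',(274.5,277)),('17',(274,277))):
    s,m=pickle.load(open(f'pics/wrist{tag}.pkl','rb')); p=onz(m,eye,.130); d=p[:2]-[.639,-.0492]
    print(tag,p.round(4),np.hypot(*d),np.degrees(np.arctan2(d[1],d[0]))%360)
ims=[cv2.imread(f'pics/wrist{t}.png')[60:245,215:310] for t in ('14','17')]
crop(np.hstack(ims),0,0,190,185,3.2,'c29')
E
```

```text
13 [ 0.4492 -0.1404  0.13  ] 0.21055952242336698 205.65405845552905
14 [ 0.4477 -0.1408  0.13  ] 0.21215555752308407 205.58926392881054
15 [ 0.4412 -0.1222  0.13  ] 0.21088272055337323 200.2558357670731
17 [ 0.4283 -0.0462  0.13  ] 0.21068308266567765 179.17309969277184
```

View pics/c29.png

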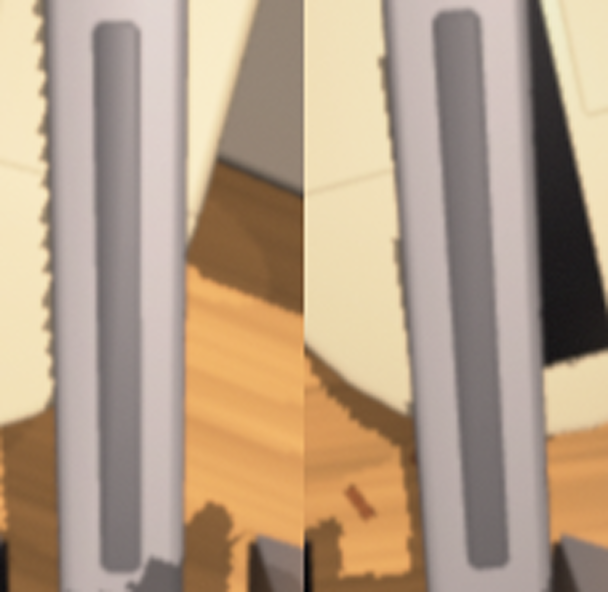

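Emit:
{"name": "move_arm", "arguments": {"moves": [[[0, 0, -0.0083, 0.001, 0.0124, 0, 0.5], [0, 0, -0.0167, 0.0023, 0.0247, 0, 0.5], [0, 0, -0.025, 0.004, 0.037, 0, 0.5], [0, 0, -0.025, 0.004, 0.037, 0, 0.5], [0, 0, -0.025, 0.004, 0.037, 0, 0.5], [0, 0, -0.025, 0.004, 0.037, 0, 0.5]]]}}

```text
clock: 25.02
ee_pos: [0.4508, -0.0223, 0.1284]
eef_rot: [[-0.21, -0.978, 0.0], [-0.978, 0.21, -0.001], [0.001, -0.0, -1.0]]
wrist_force: [1.0, -2.9, 2.7]
grip_width: 0.0475
```

Run:
```python
from snap import *
s,m,im=snap('wrist','18'); print(s['wrist_force'],s['ee_pos'],s['eef_rot'].round(3))
crop(im,200,200,330,310,6,'c30')
```

```text
[ 0.96650201 -2.8684506   2.66951994] [ 0.45083972 -0.02232051  0.12841261] [[-0.21  -0.978  0.   ]
 [-0.978  0.21  -0.001]
 [ 0.001 -0.    -1.   ]]
```

View pics/c30.png

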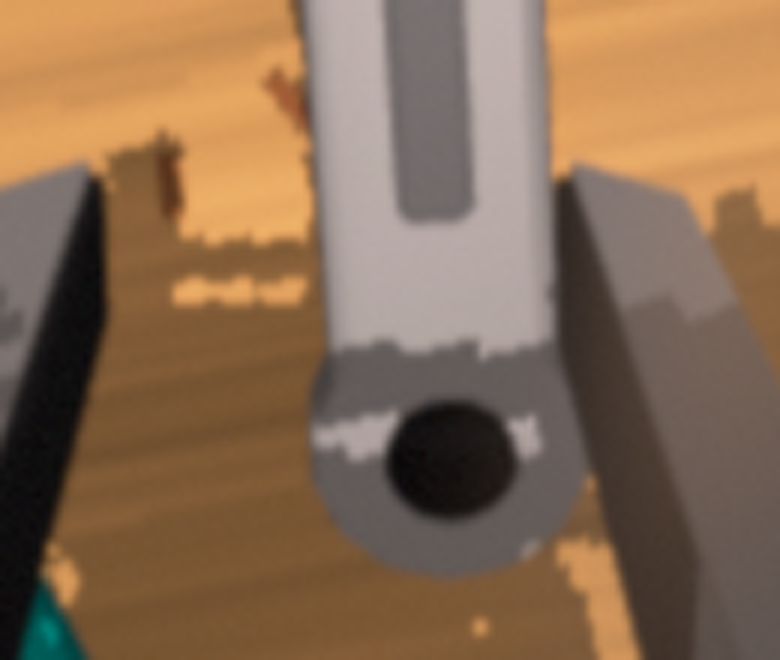

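Emit:
{"name": "move_arm", "arguments": {"moves": [[[0, 0, 0, -0.005, -0.0245, 0, 0.5], [0, 0, 0, -0.005, -0.0245, 0, 0.5], [0, 0, 0, -0.005, -0.0245, 0.01, 0.5], [0, 0, 0, -0.005, -0.0245, 0.08, 0.5], [0, 0, 0, -0.005, -0.0245, 0.15, 0.5], [0, 0, 0, -0.005, -0.0245, 0.15, 0.5], [0, 0, 0, 0.09, -0.035, 0.15, 0.5], [0, 0, 0, 0.18, -0.045, 0.15, 0.5], [0, 0, 0, 0.27, -0.05, 0.15, 0.5], [0, 0, 0, 0.36, -0.05, 0.15, 0.5]]]}}

```text
clock: 25.9
ee_pos: [0.5958, -0.0418, 0.1875]
eef_rot: [[-0.21, -0.978, -0.001], [-0.978, 0.21, 0.001], [-0.001, 0.001, -1.0]]
wrist_force: [0.9, 0.1, 0.7]
grip_width: 0.0467
```

Emit:
{"name": "move_arm", "arguments": {"moves": [[[0, 0, 0, 0, 0, 0, 0.7], [0, 0, 0, 0, 0, 0, 0.7], [0, 0, 0, 0, 0, 0, 0.7], [0, 0, 0, 0, 0, 0, 0.7]]]}}

```text
clock: 26.23
ee_pos: [0.5937, -0.0416, 0.1886]
eef_rot: [[-0.21, -0.978, 0.0], [-0.978, 0.21, 0.0], [-0.0, -0.0, -1.0]]
wrist_force: [-0.9, 0.5, -0.7]
grip_width: 0.0655
```

Run:
```python
from snap import *
s,m=pickle.load(open('pics/wrist18.pkl','rb')); p=onz(m,(274.6,276.2),.130); d=p[:2]-[.639,-.0492]; print(np.hypot(*d),np.degrees(np.arctan2(d[1],d[0]))%360)
s,m,im=snap('wrist','19'); print(s['wrist_force'],s['ee_pos'],s['eef_rot'].round(3))
crop(im,190,100,330,240,5,'c31')
s,m,im=snap('scene','19'); cv2.imwrite('pics/c32.png',im)
s,m,im=snap('side','19')
```

```text
0.2104951740954511 174.8165957167339
[-0.93803698  0.46763941 -0.74851738] [ 0.59373338 -0.04158142  0.18860055] [[-0.21  -0.978  0.   ]
 [-0.978  0.21   0.   ]
 [-0.    -0.    -1.   ]]
```

View pics/c31.png

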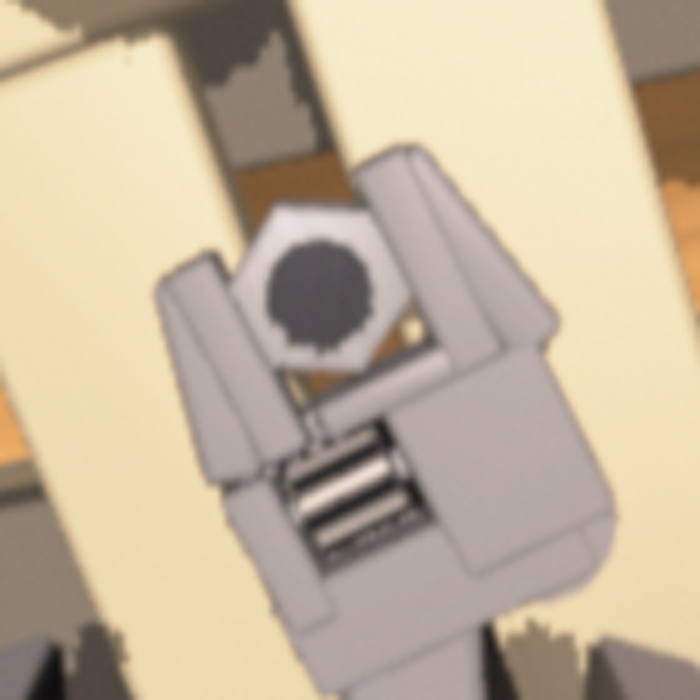

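View pics/scene19.png

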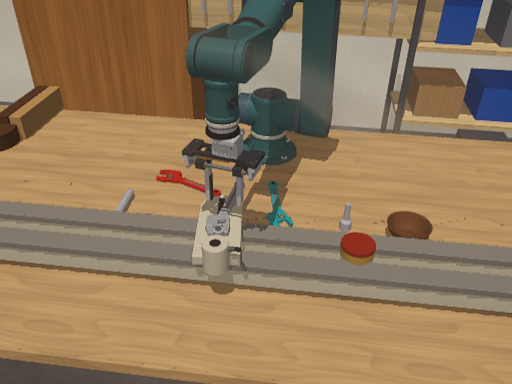

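View pics/side19.png

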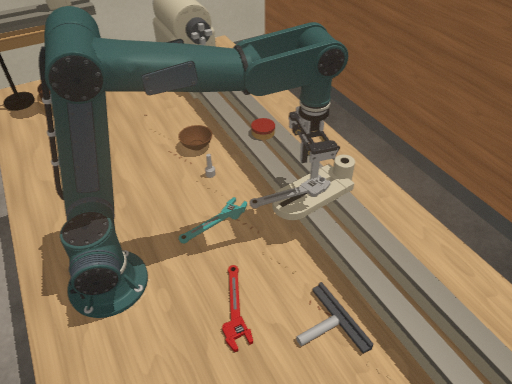

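Run:
```python
from snap import *
def go(tag,vs,f,o,z=.134):
    s,m=pickle.load(open(f'pics/wrist{tag}.pkl','rb'))
    P=np.array([onz(m,((u+.5)/f-.5+o[0],(v+.5)/f-.5+o[1]),z)[:2] for u,v in vs]); c=P.mean(0)
    a=np.degrees(np.arctan2(*(P-c).T[::-1])); print(tag,c.round(4),np.hypot(*(P-c).T).round(4),a.round(1), (np.degrees(np.angle(np.exp(6j*np.radians(a)).sum()))/6)%60)
go('1',[(365,85),(450,130),(450,240),(360,287),(272,240),(274,135)],7,(265,135))
go('19',[(280,203),(370,210),(412,290),(362,373),(274,360),(233,285)],5,(190,100))
im=cv2.imread('pics/wrist19.png'); crop(im,225,130,285,185,11,'c33')
im=cv2.imread('pics/wrist1.png'); crop(im,290,138,340,183,11,'c34')
```

```text
1 [ 0.6396 -0.0496] [0.0137 0.0138 0.0144 0.0139 0.0139 0.0141] [  46.2  -11.2  -75.5 -133.   166.5  105. ] 46.34231182510342
19 [ 0.6396 -0.0507] [0.0138 0.0134 0.0134 0.0142 0.013  0.0132] [  14.1  -43.9 -103.6 -167.   134.5   76.2] 15.044495872998482
```

View pics/c33.png

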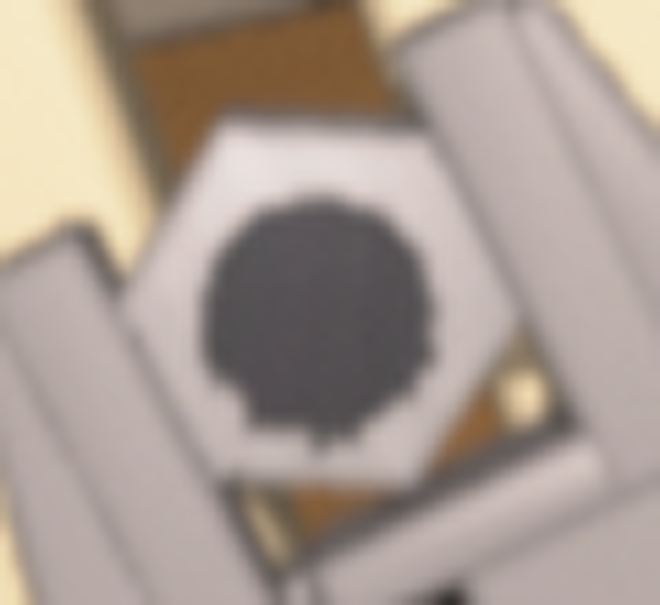

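View pics/c34.png

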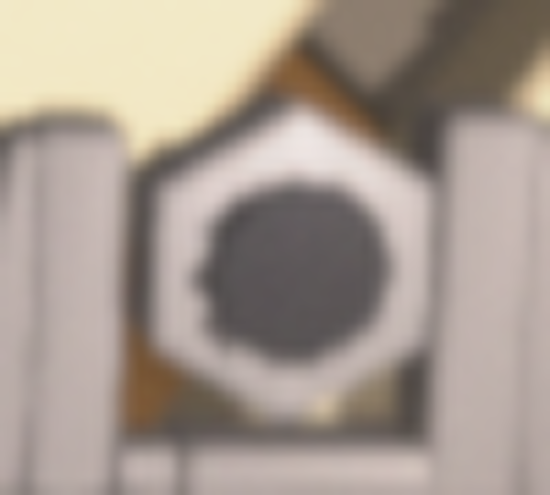

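Emit:
{"name": "move_arm", "arguments": {"moves": [[[0, 0, 0, 0, 0, 0.08, 0.7], [0, 0, 0, 0, 0, 0.16, 0.7], [0, 0, 0, 0, 0, 0.2, 0.7], [0, 0, 0, 0, 0, 0.2, 0.7], [0, 0, 0, 0, 0, 0.2, 0.7], [0, 0, 0, 0, 0, 0.2, 0.7]]]}}

```text
clock: 26.88
ee_pos: [0.5938, -0.0417, 0.2668]
eef_rot: [[-0.21, -0.978, -0.002], [-0.978, 0.21, 0.0], [0.0, 0.002, -1.0]]
wrist_force: [-0.3, -0.1, -0.8]
grip_width: 0.0657
```

Run:
```python
from snap import *
a=cv2.imread('pics/scene0.png').astype(int); s,m,im=snap('scene','20'); 
d=abs(a-im.astype(int)).max(2)
for n,(x0,y0,x1,y1) in dict(tin=(335,228,380,268),bowl=(382,205,436,245),centre=(335,200,356,232),rest=(115,185,138,212)).items(): print(n,d[y0:y1,x0:x1].max(),(d[y0:y1,x0:x1]>40).sum())
print(s['wrist_force'],s['ee_pos'],s['clock'])
env.close_job()
```

```text
tin 11 0
bowl 10 0
centre 9 0
rest 10 0
[-0.30635933 -0.12179331 -0.7935945 ] [ 0.59384199 -0.04172178  0.26679299] 26.8833
the job is handed in; nothing more can be done
```

The jaws are snug on the nut and the nut is tightened by about 31°. The wrench is lying in place, and I handed the job in at 26.9 s with the arm clear.

**Closing the jaws:** I rolled the thumbwheel towards the nut in repeated strokes with one fingertip. I stopped when the wheel no longer turned and the fingertip slipped. The press read mostly 7 to 9 N, briefly 9.3 N. The highest press and drag together that I read was about 12.3 N. One early stroke, at about 5 N, slipped without turning the wheel, so I repeated it with more press. I had no reading of `wheel_turn`, so snug is judged from the slip and the pictures.

**Tightening:** I then swung the handle clockwise with one finger at about 3 N.

**Last checks:**
- **Turn:** the pictures gave about 30.8° for the handle and 31.3° for the nut. The two agree, so there was no visible play.
- **Fit:** the final close-up showed no clear gap between jaws and nut. At about 1.6 pixels per mm it cannot rule out a few tenths of a millimetre. An earlier close-up, from the side and before the swing, had suggested up to about 1 mm of gap.
- **Other things:** the tin, bowl, live centre and tool rest show no change from the first picture.
- **Release:** wrist force was at its no-contact noise level, so the robot was touching nothing.

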